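# Mount the toroidal transformer on its chassis stud

## Task

Mount the ring-shaped transformer on the upright stud of the open chassis tray, ready for its nut: thread onto the stud first the large rubber pad flat on the tray floor, then the transformer with its terminal strip facing the mains inlet on the tray's tall panel, then the small rubber pad, and last the metal clamp disc with its hub up. Everything must lie flat and be let go.

Things in the scene. Friction and masses are not known exactly. Their poses are not given: they have to be found in the camera images.
- chassis: Open zinc-coloured sheet-metal tray, fixed to the bench, 170 mm (its x) by 190 mm (its y), floor top 7 mm above the bench, origin at the centre of its underside on the bench. A grey panel 45 mm high stands along its +x edge (the far edge at yaw 0); the other three edges have lips that rise 11 mm above the floor. A circuit board with parts up to 35 mm above the floor fills the -y side of the tray up to y = -26 mm. It turns only about z.
- stud (a point): Foot of the threaded steel stud, at the top of the tray floor, at x -20 mm, y +35 mm in the chassis frame; axes as the chassis. The stud stands upright, 6 mm in diameter and 56 mm tall above the floor; its last 6 mm taper to a 2 mm point.
- inlet (a point): Back of the black mains inlet on the inside of the tall panel, 30 mm above the bench, straight in the chassis +x direction from the stud.
- large_pad: The larger black rubber ring, 64 mm outside, 14 mm hole, 5 mm thick, rigid, lying flat on the bench. Origin at the centre of its underside, z up.
- transformer: Ring-shaped transformer wrapped in amber tape, 62 mm outside, 18 mm hole, 26 mm high, about 0.3 kg, lying flat on the bench. Origin at the centre of its underside, z up; its brown terminal strip with brass tags sticks out of the side in its +x direction to 48 mm from the axis, 28 mm wide, 4 to 22 mm above the underside.
- terminals (a point): Middle of the transformer's terminal strip, 41 mm from the transformer's axis in its +x direction, 14 mm above its underside.
- small_pad: The smaller black rubber ring, 44 mm outside, 14 mm hole, 5 mm thick, rigid, lying flat on the bench. Origin at the centre of its underside, z up.
- clamp_disc: Turned bright steel clamp disc: flange 46 mm across and 4 mm thick, with a round hub 24 mm across that stands up to 10 mm above the underside; 11 mm hole right through. Lying hub up on the bench. Origin at the centre of its underside, z up.
Not all that is in view belongs to the job. What is shaped like the large_pad but blue or green is not meant.

How it is judged:
By the outcome, as a careful person would: the job done as asked, in the order asked, and still so for the second after the job is handed in, with the robot touching nothing.
It also fails if it takes over 110 s, if anything falls off the work surface, if the arm or the gripper's body presses on something with over 40 N, if the wrist force passes 120 N, or if a joint passes its speed limit or range.

## Robot

A 6-joint arm with a two-finger parallel gripper is mounted at the origin on a cart in front of the work surface, level with it; the furniture and walls round the work are solid. World frame = base frame: x ahead of the robot, y to its left, z up, the work surface at z = 0. Lengths are in m, angles in degrees, forces in N, time in s.
With the tool pointing down it reaches from about 0.35 to 0.725 m from the base axis. Payload 6 kg.
Tool frame: the origin (TCP) lies on the centre line of the jaws, within the pads' length; the fingertips stand 19 mm ahead of it and the grasp point (between the pads) is the TCP (env.tip_reach is the distance from the TCP to the fingertips, in m); z points along the fingers, y is the line along which they close (so a half turn about z gives the same grasp; the last joint's range is limited). The gripper opens to 85 mm and grips with 20 to 120 N. Pads are 22 mm wide; open, the fingers measure 114 mm over their backs; the gripper's body (76 mm by 85 mm) begins 54 mm behind the grasp point. The pads swing forward as they close: fully open they stand 13 mm farther back than shut.
Start: joints at [-51.583, 2.303, 4.859, 0, -92.561, -19.12], TCP at [0.198, -0.566, 0.25] pointing down, gripper open.
Joint ranges: [-146.85, 146.85], [-73.84, 115.35], [-62.03, 85.46], [-188.31, 113.3], [-161.28, -10.13], [-171.36, 171.36]. Speed limits (degrees/s): [147.25, 147.25, 172.46, 180, 180, 180].

## Interface

Orientations are given as [roll, pitch, yaw] about the fixed x, y, z axes, in that order (R = Rz(yaw) Ry(pitch) Rx(roll)).
In Python, from bench import env, cams, job, finder gives the robot as it stands.
- The arm moves only by the tool drive_tool, never from a script. Its argument "deltas" is one flat list of numbers, 6 for each row, row after row: the shift along the tool's x, y, z in cm, then the turn, a rotation vector about the tool's x, y, z in rad. A call has 1 to 5 rows; each row is the pose to reach, as a shift and turn from the pose commanded when the call began, along the tool's axes at that moment; what a row does not reach only later rows make up. A row lasts 1/12 s, in which the tool goes at most 41.7 mm and 7.16 degrees, less where a joint would pass 70% of its speed; a pose out of reach is approached as far as the arm can. A call with a gripper value outside its range is refused whole. "fingers" is the opening, from 0 (shut) to 1 (fully open), set as the call begins (left out, the last holds). The fingers move at their own pace and stop on an object; "squeeze" is the grip in N (left out, the last holds). Time passes only in rows, so rows that repeat a pose let the fingers close. It gives the time, the measured TCP pose, the force, the opening and the grip force at its end, in the units of the state.
- env.sense(): the state, without advancing time (a new reading comes with each control period).
- cams.camera(name): name is "scene" or "top" or "wrist"; returns a dict with "frame" (480x640x3 uint8, red, green, blue), "z_map" (480x640 float32, m along the optical axis (not along the pixel's ray), 0 where there is no reading), "fx", "fy", "cx", "cy" (pixels), "k1" (the pictures are not rectified: a ray, as slopes to the right and down, at radius r is drawn at 1 + k1 r^2 times it, then the intrinsics apply), "eye" and "orientation" of the camera in the world; the wrist camera has in their place "mount" (4x4, takes a point from camera to tool coordinates, whose origin is the TCP and whose axes are the flange's). Camera axes: x right, y down, z forward; pixel columns grow to the right and rows downward; lengths in m; the calibration is good to about 2 mm. A picture is of the moment at which its call begins: read the wrist's pose just before it.
- job.close_job(): hands the job in; it is judged then, once.
Trained networks look in a picture, given as the dict that the camera call returned (one of the last four; its "shot" number tells which), for a name from the list of things; names that differ only in an ending like _2 or _b are one class to them, and where a whole thing is asked for, a point or a joint stands for the part that bears it (a point fixed in the world has none). Each returns a list of dicts, best first, with "score" (0 to 1); they miss things now and then, are a little off and sometimes report something else, mostly with a low value. They report only what shows in the picture. A call takes as long as a camera call. They do not tell look-alikes from the thing itself.
- finder.boxes_of(picture, label): "extent" ([left, top, right, bottom] in pixels, round what is visible of it).
- finder.cut_out(picture, label): "pixels" (480x640 bool, what is visible of it) and "extent" ([left, top, right, bottom] in pixels, round what is visible of it).
- finder.spot_point(picture, label): "xy" ([column, row] in pixels: a listed point, or the origin of a listed thing).
The state is a dict: "clock": time; "joint_positions": joint angles; "dq": joint speeds; "joint_torque": joint torques, N m; "tcp_pos": TCP position; "eef_rot": TCP orientation; "force": force on the tool from outside, world axes, zero at the start; "wrist_torque": the same for the moment, N m; "finger_gap": opening from 0.0 (shut) to 1.0 (fully open); "grasp_force": force on a finger pad.
Only numpy, scipy, OpenCV 4.12 (cv2) and the standard library are available. Lean on these libraries where they do the work, as an engineer would, in place of code of your own. Each camera call takes 0.05 s, during which the arm holds its last target. There are 200 camera calls.

## Working session

There is one attempt and no reset: what is moved stays moved. The work goes in short steps, Python scripts to look and compute and a tool call to move; the robot and the scene stay as the last step left them, time stands still between calls to the robot, and variables do not carry over. Pictures are saved under pics/ and viewed, at most 14 in all, crops included, and the job is handed in when it is done.

Besides the shell and the picture viewer there is one more tool, called as name(argument=value, ...) on one line, values as JSON. drive_tool: Moves the arm, as the interface text tells. Its arguments: {"type":"object","properties":{"deltas":{"type":"array"},"fingers":{"type":"number"},"squeeze":{"type":"number"}},"required":["deltas"]}

```bash
ls; mkdir -p pics
cat > h.py <<'E'
import numpy as np, cv2
from scipy.spatial.transform import Rotation as R
from bench import env, cams, job, finder
def Rm(o):
    o=np.array(o,float)
    return o if o.shape==(3,3) else R.from_euler('xyz',o,degrees=True).as_matrix()
def shot(name):
    s=env.sense(); p=cams.camera(name)
    if name=='wrist':
        T=np.eye(4);T[:3,:3]=Rm(s['eef_rot']);T[:3,3]=s['tcp_pos']
        p['T']=T@np.array(p['mount'])
    else:
        T=np.eye(4);T[:3,:3]=Rm(p['orientation']);T[:3,3]=p['eye'];p['T']=T
    return p
def rays(p,uv):
    K=np.array([[p['fx'],0,p['cx']],[0,p['fy'],p['cy']],[0,0,1]],float)
    return cv2.undistortPoints(np.array(uv,float).reshape(-1,1,2),K,np.array([p['k1'],0,0,0,0.])).reshape(-1,2)
def on_z(p,uv,z):
    r=rays(p,uv);d=np.c_[r,np.ones(len(r))]@p['T'][:3,:3].T;e=p['T'][:3,3]
    return e+d*((z-e[2])/d[:,2])[:,None]
def cloud(p,mask=None):
    m=p['z_map']>0
    if mask is not None:m&=mask
    v,u=np.nonzero(m);r=rays(p,np.c_[u,v]);z=p['z_map'][v,u]
    return np.c_[r*z[:,None],z]@p['T'][:3,:3].T+p['T'][:3,3],np.c_[u,v]
def proj(p,X):
    Y=(np.atleast_2d(X)-p['T'][:3,3])@p['T'][:3,:3]
    a=Y[:,:2]/Y[:,2:];a=a*(1+p['k1']*(a**2).sum(1))[:,None]
    return a*[p['fx'],p['fy']]+[p['cx'],p['cy']]
def save(n,im): cv2.imwrite('pics/'+n,cv2.cvtColor(im,cv2.COLOR_RGB2BGR))
E
python3 - <<'E'
from h import *
s=env.sense();print(s)
for n in('top','scene'):
    p=shot(n);save(n+'0.png',p['frame']);print(n,p['fx'],p['k1'],p['T'].round(3).tolist())
    for l in['chassis','large_pad','transformer','small_pad','clamp_disc']:
        for d in finder.cut_out(p,l)[:4]:
            c,_=cloud(p,d['pixels']);print(l,round(d['score'],2),np.round(d['extent']),np.median(c,0).round(3) if len(c) else None)
    for l in['stud','inlet','terminals','transformer','large_pad','small_pad','clamp_disc']:
        print(l,[(round(d['score'],2),np.round(d['xy'],1).tolist()) for d in finder.spot_point(p,l)[:3]])
E
```

```text
pics
{'clock': 0.0, 'joint_positions': array([-5.15821289e+01,  2.33797583e+00,  4.80277036e+00, -2.62143854e-02,
       -9.25610673e+01, -1.91211991e+01]), 'dq': array([ 0.12446984, -0.00330002,  0.01290075,  0.02315052, -0.06943513,
        0.09084276]), 'joint_torque': array([ 9.14658158e-04, -3.68199205e+01,  3.47419775e+01,  6.93244502e+00,
       -5.50290672e-03,  1.68904131e-05]), 'tcp_pos': array([ 0.19827563, -0.56598562,  0.24929103]), 'eef_rot': array([ 1.79900460e+02, -6.79055421e-03, -1.60702173e+02]), 'force': array([-0.12165266,  0.44257024,  0.03158824]), 'wrist_torque': array([ 0.03640607, -0.00771278, -0.02478655]), 'grasp_force': 0.0, 'finger_gap': 1.00131849887113}
top 490.3809847729665 -0.08126897961934383 [[0.026, -0.983, 0.181, 0.338], [-1.0, -0.028, -0.008, -0.149], [0.013, -0.181, -0.983, 1.157], [0.0, 0.0, 0.0, 1.0]]
chassis 0.9 [137. 196. 219. 277.] [0.55  0.164 0.009]
chassis 0.67 [256. 256. 282. 291.] [ 0.463 -0.055  0.025]
large_pad 0.96 [380. 250. 405. 282.] [ 0.495 -0.345  0.005]
large_pad 0.93 [466. 222. 488. 246.] [ 0.578 -0.551  0.005]
large_pad 0.6
[... 847 characters left out ...]
-0.716, -0.337, 0.612, -1.077], [-0.005, -0.874, -0.486, 0.771], [0.0, 0.0, 0.0, 1.0]]
large_pad 0.94 [397. 305. 428. 326.] [ 0.478 -0.536  0.004]
large_pad 0.87 [428. 294. 459. 308.] [ 0.579 -0.553  0.005]
large_pad 0.71 [345. 276. 367. 295.] [ 0.496 -0.35   0.005]
transformer 0.91 [260. 235. 284. 253.] [ 0.457 -0.066  0.022]
clamp_disc 0.51 [260. 235. 286. 255.] [ 0.457 -0.066  0.022]
stud []
inlet [(0.8, [255.7, 197.3])]
terminals [(0.79, [279.7, 242.1])]
transformer [(0.74, [235.1, 215.2]), (0.63, [272.6, 247.8]), (0.53, [309.7, 236.8])]
large_pad [(0.9, [445.6, 302.2]), (0.78, [358.2, 284.6]), (0.63, [411.7, 316.9])]
small_pad [(0.54, [308.9, 234.7])]
clamp_disc [(0.57, [309.3, 261.9])]
```

Run:
```python
import cv2
a=cv2.imread('pics/top0.png')[180:310,120:510];cv2.imwrite('pics/top0c.png',cv2.resize(a,(780,260),interpolation=3) if 0 else cv2.resize(a,None,fx=2.05,fy=2.05,interpolation=cv2.INTER_CUBIC))
```

```text
(no output)
```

View pics/top0c.png

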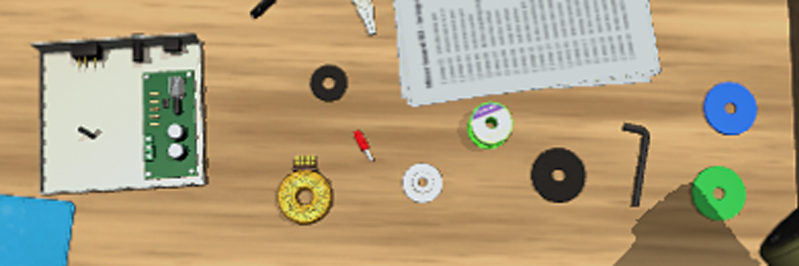

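The crop (scaled 2.05, offset 120,180) shows the tray at full-picture px (178,236), with its tall panel at the top (+x) and the stud at about (164,246).

What could be taken for the large pad:
- black ring (392,265)
- small black ring (280,220)
- blue ring (476,233)
- green ring (470,274)
- white/green spool (359,241)

I choose the large black ring at (392,265). The steel disc at (326,269) is the clamp disc. The amber ring at (270,277) is the transformer, with its strip pointing up (+x).

```bash
cat >> h.py <<'E'
def rgbmask(p,kind):
    hsv=cv2.cvtColor(p['frame'],cv2.COLOR_RGB2HSV);h,s,v=cv2.split(hsv)
    return {'black':(v<75)&(s<110),'amber':(h>18)&(h<34)&(s>140)&(v>90)}[kind]
def comp(m,uv):
    n,l,st,c=cv2.connectedComponentsWithStats(m.astype(np.uint8));u,v=map(int,uv)
    w=l[max(0,v-25):v+25,max(0,u-25):u+25];w=w[w>0]
    k=np.bincount(w).argmax();return l==k
E
python3 - <<'E'
from h import *
print('tip',env.tip_reach)
p=shot('top')
for n,uv,z in[('large_pad',(392,265),.005),('small_pad',(280,220),.005)]:
    w=np.zeros((480,640),bool);w[uv[1]-20:uv[1]+20,uv[0]-20:uv[0]+20]=1
    m=comp(rgbmask(p,'black')&w,uv);c,_=cv2.findContours(m.astype(np.uint8),0,1)
    X=on_z(p,max(c,key=len).reshape(-1,2),z);xy=X[:,:2].astype(np.float32);(a,r)=cv2.minEnclosingCircle(xy)
    print(n,np.round(a,4),r,'depth z',np.median(cloud(p,m)[0],0).round(4))
for l in('clamp_disc','transformer'):
    d=finder.cut_out(p,l)[0];c,_=cloud(p,d['pixels']);
    if l=='transformer':
        c=c[c[:,2]>.018]
    print(l,d['score'],np.median(c,0).round(4),c.min(0).round(4),c.max(0).round(4), cv2.minEnclosingCircle(c[:,:2].astype(np.float32)))
    print(on_z(p,[finder.spot_point(p,l)[0]['xy']],0))
t=finder.spot_point(p,'terminals')[0]['xy'];print('term',on_z(p,[t],.014))
for d in finder.cut_out(p,'chassis')[:1]:
    m=d['pixels'].astype(np.uint8);c,_=cv2.findContours(m,0,1);X=on_z(p,max(c,key=len).reshape(-1,2),.012)
    print(cv2.minAreaRect(X[:,:2].astype(np.float32)))
    C,_=cloud(p);k=(C[:,2]>.04)&(C[:,2]<.06)&(abs(C[:,1]-.164)<.13)&(C[:,0]>.58)&(C[:,0]<.70)
    print('panel',k.sum(),C[k].min(0),C[k].max(0),np.polyfit(C[k,1],C[k,0],1))
print('stud',on_z(p,[finder.spot_point(p,'stud')[0]['xy']],.007),'inlet',on_z(p,[finder.spot_point(p,'inlet')[0]['xy']],.03))
E
```

```text
tip 0.019
large_pad [ 0.4943 -0.3454] 0.03174876049160957 depth z [ 0.4939 -0.3451  0.0052]
small_pad [ 0.5954 -0.0756] 0.021536463871598244 depth z [ 0.5956 -0.0757  0.0051]
clamp_disc 0.69 [ 0.4811 -0.1883  0.0048] [ 0.4589 -0.2126 -0.0051] [ 0.5023 -0.1671  0.0152] ((0.48231005668640137, -0.18855611979961395), 0.02418546751141548)
[[ 0.48100838 -0.18716026  0.        ]]
transformer 0.88 [ 0.4604 -0.0548  0.0253] [ 0.4298 -0.0842  0.018 ] [ 0.5011 -0.0253  0.0327] ((0.46545231342315674, -0.05356452614068985), 0.03653641790151596)
[[ 0.46045009 -0.05665488  0.        ]]
term [[ 0.50447349 -0.04504623  0.014     ]]
((0.5524385571479797, 0.16801007091999054), (0.18769225478172302, 0.19971288740634918), 5.334303855895996)
panel 256 [0.60433817 0.07711266 0.0400353 ] [0.6399241  0.26484843 0.0552144 ] [-0.12511045  0.64909824]
stud [[0.52558572 0.19427423 0.007     ]] inlet [[0.60980469 0.20377083 0.03      ]]
```

```bash
cat >> h.py <<'E'
def go(x,y,z,yaw,s=None):
    s=s or env.sense();A=Rm(s['eef_rot']);B=Rm([180,0,yaw])
    d=A.T@(np.array([x,y,z])-s['tcp_pos'])*100;r=R.from_matrix(A.T@B).as_rotvec()
    print('DELTA',np.r_[d.round(2),r.round(3)].tolist())
E
python3 -c "
from h import *
go(.494,-.345,.20,-174)"
```

```text
DELTA [-35.22, 11.11, 5.02, 0.0, -0.0, 0.232]
```

drive_tool(deltas=[-4, 1.2, 0, 0, 0, 0.05, -8, 2.5, 0.5, 0, 0, 0.1, -12, 3.8, 1, 0, 0, 0.15, -16, 5, 1.5, 0, 0, 0.2, -20, 6.3, 2, 0, 0, 0.232])

```text
clock: 2.17
tcp_pos: [0.3655, -0.4409, 0.2306]
eef_rot: [-180.0, 0.0, -174.2]
force: [0.5, -0.9, -0.0]
finger_gap: 0.996
grasp_force: 0.0
```

```bash
python3 -c "
from h import *
go(.494,-.345,.20,-174)"
```

```text
DELTA [-13.76, 8.24, 3.07, -0.0, 0.0, -0.003]
```

drive_tool(deltas=[-3.5, 2, 0.8, 0, 0, 0, -7, 4.1, 1.5, 0, 0, 0, -10.5, 6.2, 2.3, 0, 0, 0, -13.7, 8.2, 3.0, 0, 0, 0, -13.7, 8.2, 3.0, 0, 0, 0])

```text
clock: 2.58
tcp_pos: [0.4954, -0.342, 0.1977]
eef_rot: [179.8, -0.1, -173.7]
force: [-1.8, -0.8, -0.7]
finger_gap: 1.002
grasp_force: 0.0
```

Run:
```python
from h import *
p=shot('wrist');save('w1.png',p['frame']);print(p['mount'],p['fx'],p['k1'])
print(env.sense()['tcp_pos'],proj(p,[.494,-.345,.005]))
d=finder.cut_out(p,'large_pad')
for q in d[:2]:
    c,_=cv2.findContours(q['pixels'].astype(np.uint8),0,1);X=on_z(p,max(c,key=len).reshape(-1,2),.005)
    print(q['score'],q['extent'],cv2.minEnclosingCircle(X[:,:2].astype(np.float32)),cloud(p,q['pixels'])[0].mean(0))
```

```text
[[-6.54355807e-04 -9.63417424e-01 -2.68004550e-01  6.71002030e-02]
 [ 9.99999560e-01 -8.10413668e-04  4.71675310e-04 -7.18674047e-04]
 [-6.71614763e-04 -2.68004123e-01  9.63417531e-01 -1.23631296e-01]
 [ 0.00000000e+00  0.00000000e+00  0.00000000e+00  1.00000000e+00]] 384.23839218638244 -0.008925669361809229
[ 0.49368641 -0.34380499  0.1987537 ] [[316.05216375 213.58657732]]
0.95 [276.9, 178.9, 354.8, 250.3] ((0.4956291913986206, -0.34460803866386414), 0.03266013786196709) [ 0.49512045 -0.34485374  0.00493503]
0.74 [52.4, 127.3, 128.5, 211.7] ((0.47936511039733887, -0.5320727825164795), 0.032776158303022385) [ 0.47881602 -0.53246448  0.00484671]
```

View pics/w1.png

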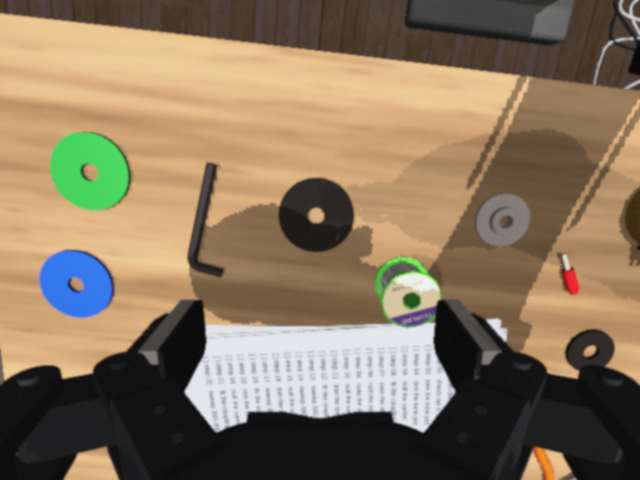

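The picture shows the black large pad at (316,215), measured at 65 mm diameter. The blue and green look-alikes are at the left and are left alone. Going down.

```bash
python3 -c "
from h import *
go(.4954,-.3447,.035,-174)"
```

```text
DELTA [-0.3, 0.01, 16.47, 0.001, -0.001, 0.003]
```

drive_tool(deltas=[-0.1, 0, 4, 0, 0, 0, -0.2, 0, 8, 0, 0, 0, -0.3, 0, 12, 0, 0, 0, -0.3, 0, 16.4, 0, 0, 0, -0.3, 0, 16.4, 0, 0, 0], fingers=0.85)

```text
clock: 3.1
tcp_pos: [0.4895, -0.3445, 0.0278]
eef_rot: [179.5, -0.6, -174.1]
force: [-1.9, 0.8, -2.2]
finger_gap: 0.848
grasp_force: 0.0
```

drive_tool(deltas=[0, 0, 0.4, 0, 0, 0, 0, 0, 0.7, 0, 0, 0, 0, 0, 0.9, 0, 0, 0, 0, 0, 0.9, 0, 0, 0, 0, 0, 0.9, 0, 0, 0])

```text
clock: 3.52
tcp_pos: [0.4959, -0.3465, 0.0297]
eef_rot: [-179.9, 0.2, -174.0]
force: [-0.6, -0.7, 0.1]
finger_gap: 0.847
grasp_force: 0.0
```

```bash
python3 -c "
from h import *
for i in range(3):
  p=shot('wrist');s=env.sense();print(s['tcp_pos'],s['force'],s['finger_gap'])
save('w2.png',p['frame'])
d=finder.cut_out(p,'large_pad')
for q in d[:2]:
    c,_=cv2.findContours(q['pixels'].astype(np.uint8),0,1);X=on_z(p,max(c,key=len).reshape(-1,2),.005)
    print(q['score'],q['extent'],cv2.minEnclosingCircle(X[:,:2].astype(np.float32)),cloud(p,q['pixels'])[0].mean(0))
"
```

```text
[ 0.49569174 -0.34640312  0.02937196] [-0.8001748   0.02952202  0.98533604] 0.8500700636505011
[ 0.49551897 -0.34630934  0.02899853] [-1.33756379 -0.28436122  0.88047539] 0.8486045119149314
[ 0.49538043 -0.34619439  0.02865009] [-0.41676111 -0.15612273 -0.44083279] 0.8549344127459029
0.88 [244.5, 224.2, 403.1, 363.1] ((0.49514472484588623, -0.3448851406574249), 0.03247052803635597) [ 0.49422464 -0.34529783  0.0048898 ]
```

View pics/w2.png

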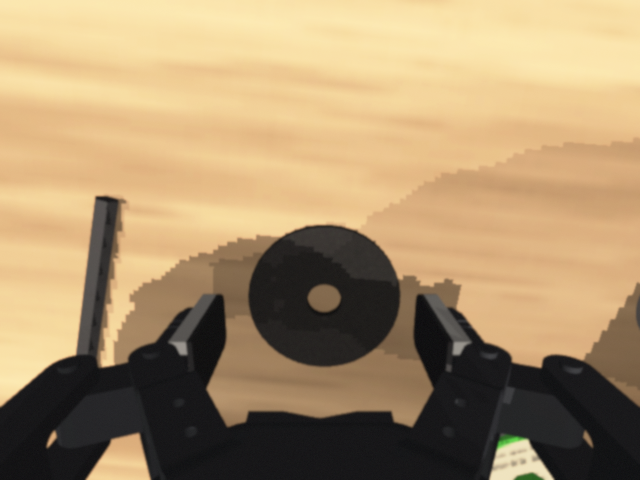

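drive_tool(deltas=[0, 0, 0.2, 0, 0, 0, 0, 0, 0.4, 0, 0, 0, 0, 0, 0.5, 0, 0, 0, 0, 0, 0.5, 0, 0, 0, 0, 0, 0.5, 0, 0, 0])

```text
clock: 4.13
tcp_pos: [0.4947, -0.346, 0.0223]
eef_rot: [180.0, -0.0, -174.0]
force: [0.1, 0.0, 0.2]
finger_gap: 0.849
grasp_force: 0.0
```

drive_tool(deltas=[0, 0, 0, 0, 0, 0, 0, 0, 0, 0, 0, 0, 0, 0, 0, 0, 0, 0, 0, 0, 0, 0, 0, 0, 0, 0, 0, 0, 0, 0])

```text
clock: 4.55
tcp_pos: [0.4949, -0.346, 0.0226]
eef_rot: [180.0, 0.0, -174.0]
force: [-0.5, -0.5, -0.4]
finger_gap: 0.852
grasp_force: 0.0
```

drive_tool(deltas=[0, 0, 0.1, 0, 0, 0, 0, 0, 0.2, 0, 0, 0, 0, 0, 0.2, 0, 0, 0, 0, 0, 0.2, 0, 0, 0, 0, 0, 0.2, 0, 0, 0], fingers=0.7, squeeze=30)

```text
clock: 4.97
tcp_pos: [0.4948, -0.346, 0.0205]
eef_rot: [180.0, -0.0, -174.0]
force: [0.3, 0.2, 0.2]
finger_gap: 0.698
grasp_force: 0.0
```

drive_tool(deltas=[0, 0, 0, 0, 0, 0, 0, 0, 0, 0, 0, 0, 0, 0, 0, 0, 0, 0, 0, 0, 0, 0, 0, 0, 0, 0, 0, 0, 0, 0], fingers=0.6)

```text
clock: 5.38
tcp_pos: [0.4951, -0.3462, 0.0209]
eef_rot: [-180.0, 0.0, -174.0]
force: [-1.2, -0.3, 1.2]
finger_gap: 0.596
grasp_force: 1.1
```

drive_tool(deltas=[0, 0, 0, 0, 0, 0, 0, 0, 0, 0, 0, 0, 0, 0, 0.2, 0, 0, 0, 0, 0, 0.4, 0, 0, 0, 0, 0, 0.4, 0, 0, 0], fingers=0.85)

```text
clock: 5.8
tcp_pos: [0.4944, -0.3458, 0.0157]
eef_rot: [180.0, -0.1, -174.0]
force: [-0.1, 0.7, -1.0]
finger_gap: 0.851
grasp_force: 0.0
```

drive_tool(deltas=[0, 0, 0.1, 0, 0, 0, 0, 0, 0.2, 0, 0, 0, 0, 0, 0.2, 0, 0, 0, 0, 0, 0.2, 0, 0, 0, 0, 0, 0.2, 0, 0, 0])

```text
clock: 6.22
tcp_pos: [0.4949, -0.346, 0.0146]
eef_rot: [180.0, 0.0, -174.0]
force: [0.4, 0.5, 0.5]
finger_gap: 0.85
grasp_force: 0.0
```

drive_tool(deltas=[0, 0, 0.1, 0, 0, 0, 0, 0, 0.15, 0, 0, 0, 0, 0, 0.15, 0, 0, 0, 0, 0, 0.15, 0, 0, 0, 0, 0, 0.15, 0, 0, 0], fingers=0.7)

```text
clock: 6.63
tcp_pos: [0.4952, -0.3462, 0.0144]
eef_rot: [-180.0, 0.0, -174.0]
force: [-1.5, 1.7, 5.3]
finger_gap: 0.735
grasp_force: 31.5
```

drive_tool(deltas=[0, 0, 0, 0, 0, 0, 0, 0, 0, 0, 0, 0, 0, 0, 0, 0, 0, 0, 0, 0, 0, 0, 0, 0, 0, 0, 0, 0, 0, 0])

```text
clock: 7.05
tcp_pos: [0.4951, -0.3462, 0.0144]
eef_rot: [-180.0, 0.0, -174.0]
force: [-2.8, 2.7, 6.0]
finger_gap: 0.73
grasp_force: 31.5
```

drive_tool(deltas=[0, 0, -2, 0, 0, 0, 0, 0, -5, 0, 0, 0, 0, 0, -9, 0, 0, 0, -1, 3, -13, 0, 0, 0, -2, 7, -14, 0, 0, 0], fingers=0.5)

```text
clock: 7.47
tcp_pos: [0.5073, -0.2844, 0.1557]
eef_rot: [-179.8, 0.3, -174.2]
force: [1.7, 0.1, 0.4]
finger_gap: 0.727
grasp_force: 33.1
```

drive_tool(deltas=[-1, 4, 0, 0, 0, 0, -2, 8, 0, 0, 0, 0, -3, 12, 0, 0, 0, 0, -4, 16, 0, 0, 0, 0, -5, 20, 0, 0, 0, 0])

```text
clock: 7.88
tcp_pos: [0.5349, -0.0761, 0.1504]
eef_rot: [180.0, 0.0, -174.0]
force: [0.8, -0.3, -0.2]
finger_gap: 0.733
grasp_force: 33.1
```

drive_tool(deltas=[-1, 4, 0, 0, 0, 0, -2, 8, 0, 0, 0, 0, -3, 12, 0, 0, 0, 0, -4, 16, 0, 0, 0, 0, -5, 20, 0, 0, 0, 0])

```text
clock: 8.3
tcp_pos: [0.5637, 0.1283, 0.1504]
eef_rot: [180.0, 0.0, -174.0]
force: [1.3, -0.2, -0.3]
finger_gap: 0.733
grasp_force: 33.1
```

```bash
python3 -c "
from h import *
print(env.sense());go(.59,.2,.16,-174)"
```

```text
{'clock': 8.3, 'joint_positions': array([ 3.26873739e+01, -3.86539785e-01, -8.26071841e+00, -8.12160230e-03,
       -8.20901621e+01, -1.16665940e+02]), 'dq': array([ 40.69148456,  25.19046225,  24.53021387,   0.176655  ,
         0.44854414, -40.45478758]), 'joint_torque': array([ -2.54351422, -37.1687758 ,  32.48763084,   6.7003879 ,
        -0.10870436,   0.88700948]), 'tcp_pos': array([0.56369288, 0.12828812, 0.1504226 ]), 'eef_rot': array([ 1.79976807e+02,  2.82559274e-02, -1.73979687e+02]), 'force': array([ 1.34939504, -0.16941207, -0.27176423]), 'wrist_torque': array([-0.02435216, -0.12136895,  0.02066366]), 'grasp_force': 33.12992483843118, 'finger_gap': 0.7328752268047515}
DELTA [-3.37, 6.86, -0.95, 0.0, 0.0, 0.0]
```

drive_tool(deltas=[-1.2, 2.2, -0.3, 0, 0, 0, -2.4, 4.4, -0.6, 0, 0, 0, -3, 6, -1, 0, 0, 0, -3, 6, -1, 0, 0, 0, -3, 6, -1, 0, 0, 0])

```text
clock: 8.72
tcp_pos: [0.5873, 0.1896, 0.1598]
eef_rot: [-180.0, -0.0, -173.9]
force: [0.9, -0.2, -1.0]
finger_gap: 0.728
grasp_force: 33.1
```

Run:
```python
from h import *
shot('wrist');shot('wrist');shot('wrist')
p=shot('wrist');save('w3.png',p['frame']);s=env.sense();print(s['tcp_pos'],s['eef_rot'],s['finger_gap'])
for l in('stud','inlet','large_pad'):
    for d in finder.spot_point(p,l)[:2]: print(l,d['score'],d['xy'],[on_z(p,[d['xy']],z)[0].round(4).tolist() for z in(.007,.03,.063)])
np.save('w3z.npy',p['z_map'])
C,uv=cloud(p);k=(C[:,2]>.045)&(C[:,2]<.07)&(np.hypot(C[:,0]-.526,C[:,1]-.194)<.03)
print('studcloud',k.sum(),C[k].mean(0) if k.any() else '',C[k].max(0) if k.any() else '',uv[k].mean(0) if k.any() else '')
k=(C[:,2]>.045)&(C[:,2]<.056)&(C[:,0]>.60)&(C[:,1]<.3)&(C[:,1]>.05);print('panel',k.sum(), np.polyfit(C[k,1],C[k,0],1) if k.sum()>20 else '')
```

```text
[0.58727249 0.18803232 0.16019422] [ 1.79993913e+02 -5.10342496e-03 -1.74044012e+02] 0.7289922543827436
stud 0.93 [343.7, 143.1] [[0.526, 0.1982, 0.007], [0.5256, 0.1967, 0.03], [0.5249, 0.1946, 0.063]]
large_pad 0.78 [314.9, 310.3] [[0.6554, 0.191, 0.007], [0.6442, 0.1901, 0.03], [0.6281, 0.1888, 0.063]]
studcloud 102 [0.52501226 0.19727341 0.05901426] [0.52803104 0.20038673 0.06468886] [347.94117647 143.54901961]
panel 573 [-0.08415161  0.64568734]
```

View pics/w3.png

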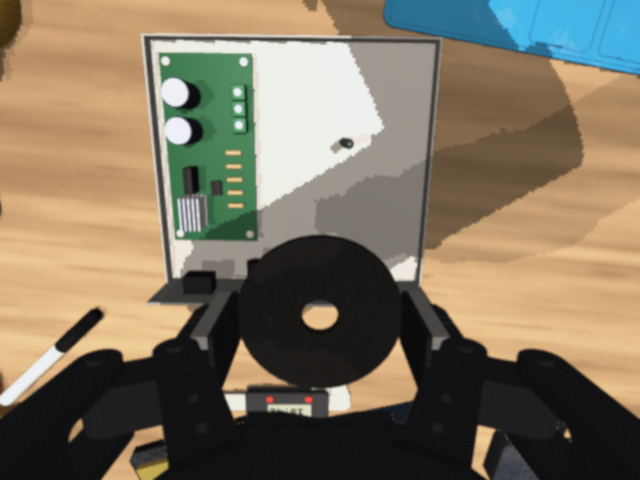

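The picture shows the pad held level, with its hole at (320,316). The stud is in clear view at (347,143), the board is on the left and the panel is at the bottom, so the tray yaw is about 5–6°.

Run:
```python
from h import *
s=env.sense();p=shot('wrist')
for z in (.008,.011):
    print(on_z(p,[(320,316)],s['tcp_pos'][2]-z)-s['tcp_pos'], proj(p,s['tcp_pos']-[0,0,z]))
C,uv=cloud(p)
k=(uv[:,0]>250)&(uv[:,0]<390)&(uv[:,1]>240)&(uv[:,1]<380)&(np.hypot(C[:,0]-s['tcp_pos'][0],C[:,1]-s['tcp_pos'][1])<.05)&(C[:,2]>.13)
print('pad z rel',np.percentile(C[k,2],[5,50,95])-s['tcp_pos'][2],C[k].mean(0)-s['tcp_pos'])
e=on_z(p,[(150,37),(435,40)],.018);d=e[1]-e[0];print('lip yaw',np.degrees(np.arctan2(-d[0],d[1])))
print(s['tcp_pos']);go(.5255,.1977,.09,-174)
```

```text
[[-0.00034461 -0.00049907 -0.008     ]] [[321.22213501 316.95015756]]
[[ 0.00116744 -0.00033489 -0.011     ]] [[321.18072264 313.33582524]]
pad z rel [-0.01061836 -0.00958375 -0.00861915] [-0.00131823 -0.00065201 -0.00961038]
lip yaw 5.347786027528728
[0.58739151 0.18821515 0.16036269]
DELTA [6.06, 1.57, 7.03, 0.0, 0.0, -0.001]
```

drive_tool(deltas=[2, 0.5, 0, 0, 0, 0, 4, 1, 1, 0, 0, 0, 6, 1.55, 3, 0, 0, 0, 6, 1.55, 6, 0, 0, 0, 6, 1.55, 6, 0, 0, 0])

```text
clock: 9.53
tcp_pos: [0.5228, 0.197, 0.0947]
eef_rot: [-179.9, -0.4, -174.0]
force: [-0.8, -0.4, -2.3]
finger_gap: 0.734
grasp_force: 33.2
```

drive_tool(deltas=[0, 0, 0, 0, 0, 0, 0, 0, 0, 0, 0, 0, 0, 0, 0, 0, 0, 0, 0, 0, 0, 0, 0, 0, 0, 0, 0, 0, 0, 0])

```text
clock: 9.95
tcp_pos: [0.5268, 0.1983, 0.1013]
eef_rot: [180.0, 0.1, -174.0]
force: [0.4, 0.1, -1.2]
finger_gap: 0.731
grasp_force: 33.2
```

Run:
```python
from h import *
p=shot('wrist');save('w4.png',p['frame'][200:440,160:480]);s=env.sense();print(s['tcp_pos'],s['eef_rot'],s['finger_gap'])
print('stud top proj',proj(p,[.5255,.1977,.063]),'TCP-15 proj',proj(p,s['tcp_pos']-[0,0,.0146]))
go(.5255,.1977,.023,-174.3)
```

```text
[0.52664858 0.1981831  0.10103148] [ 1.79963756e+02  5.68775114e-02 -1.74014542e+02] 0.7307452887551429
stud top proj [[319.87447915 283.03954558]] TCP-15 proj [[320.94228424 308.42084773]]
DELTA [0.13, -0.04, 7.8, 0.001, 0.001, 0.005]
```

View pics/w4.png

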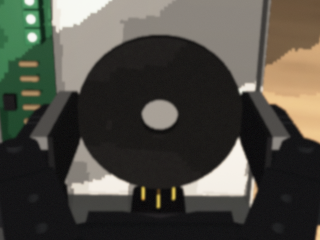

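drive_tool(deltas=[0.1, 0, 1.0, 0, 0, 0, 0.1, 0, 2, 0, 0, 0, 0.1, 0, 3, 0, 0, 0, 0.1, 0, 4, 0, 0, 0, 0.1, 0, 4, 0, 0, 0])

```text
clock: 10.42
tcp_pos: [0.5235, 0.1971, 0.0565]
eef_rot: [-179.9, -0.3, -174.0]
force: [-0.9, 0.0, -0.2]
finger_gap: 0.732
grasp_force: 33.2
```

drive_tool(deltas=[0, 0, 1, 0, 0, 0, 0, 0, 2, 0, 0, 0, 0, 0, 3, 0, 0, 0, 0, 0, 3.5, 0, 0, 0, 0, 0, 3.5, 0, 0, 0])

```text
clock: 10.83
tcp_pos: [0.5242, 0.1974, 0.0232]
eef_rot: [-179.9, -0.2, -174.0]
force: [1.2, -1.0, -0.4]
finger_gap: 0.732
grasp_force: 33.2
```

drive_tool(deltas=[0, 0, 0.1, 0, 0, 0, 0, 0, 0.2, 0, 0, 0, 0, 0, 0.2, 0, 0, 0, 0, 0, 0.2, 0, 0, 0, 0, 0, 0.2, 0, 0, 0])

```text
clock: 11.25
tcp_pos: [0.5253, 0.1981, 0.0236]
eef_rot: [180.0, 0.0, -174.0]
force: [0.3, -1.0, -0.7]
finger_gap: 0.733
grasp_force: 33.2
```

drive_tool(deltas=[0, 0, 0.1, 0, 0, 0, 0, 0, 0.15, 0, 0, 0, 0, 0, 0.2, 0, 0, 0, 0, 0, 0.2, 0, 0, 0, 0, 0, 0.2, 0, 0, 0])

```text
clock: 11.67
tcp_pos: [0.5252, 0.198, 0.0215]
eef_rot: [180.0, 0.0, -174.0]
force: [-1.5, -0.4, 2.6]
finger_gap: 0.73
grasp_force: 33.5
```

drive_tool(deltas=[0, 0, 0, 0, 0, 0, 0, 0, 0, 0, 0, 0, 0, 0, 0, 0, 0, 0, 0, 0, 0, 0, 0, 0, 0, 0, 0, 0, 0, 0], fingers=0.83)

```text
clock: 12.08
tcp_pos: [0.5251, 0.198, 0.0211]
eef_rot: [180.0, -0.0, -174.0]
force: [-0.3, -0.3, 0.5]
finger_gap: 0.828
grasp_force: 0.0
```

drive_tool(deltas=[0, 0, -2, 0, 0, 0, 0, 0, -5, 0, 0, 0, 0, 0, -9, 0, 0, 0, 0, 0, -13, 0, 0, 0, 0, 0, -17, 0, 0, 0])

```text
clock: 12.5
tcp_pos: [0.5248, 0.1976, 0.193]
eef_rot: [-180.0, -0.0, -174.0]
force: [1.3, 0.1, 0.8]
finger_gap: 0.827
grasp_force: 0.0
```

drive_tool(deltas=[0, 0, 0, 0, 0, 0, 0, 0, 0, 0, 0, 0, 0, 0, 0, 0, 0, 0, 0, 0, 0, 0, 0, 0, 0, 0, 0, 0, 0, 0])

```text
clock: 12.92
tcp_pos: [0.5246, 0.1977, 0.1895]
eef_rot: [-179.9, -0.1, -174.0]
force: [0.4, 0.1, 0.5]
finger_gap: 0.828
grasp_force: 0.0
```

```bash
cat >> h.py <<'E'
def circ(p,mask,z):
    c,_=cv2.findContours(mask.astype(np.uint8),0,1);X=on_z(p,max(c,key=len).reshape(-1,2),z)[:,:2]
    A=np.c_[2*X,np.ones(len(X))];b=(X**2).sum(1);o=np.linalg.lstsq(A,b,rcond=None)[0]
    return o[:2].round(4),round(float(np.sqrt(o[2]+o[0]**2+o[1]**2)),4)
E
python3 - <<'E'
from h import *
p=shot('wrist');save('w5.png',p['frame']);s=env.sense();print(s['tcp_pos'])
for d in finder.cut_out(p,'large_pad')[:2]:
    print(d['score'],d['extent'],circ(p,d['pixels'],.012)); C,_=cloud(p,d['pixels']);print(np.percentile(C[:,2],[5,50,95]))
C,uv=cloud(p);k=(C[:,2]>.035)&(C[:,2]<.075)&(np.hypot(C[:,0]-.526,C[:,1]-.197)<.02)
print('stud',k.sum(),C[k].mean(0),C[k].max(0),np.median(C[k&(C[:,2]>.055)],0))
d=finder.spot_point(p,'inlet');print([(on_z(p,[q['xy']],.03)[0],q['score']) for q in d[:1]])
go(.46,-.055,.20,-168)
E
```

```text
[0.52474889 0.19767103 0.18972955]
stud 117 [0.52353792 0.19761911 0.05259054] [0.52725024 0.20081516 0.06425448] [0.52411407 0.19756756 0.0599714 ]
[(array([0.61395564, 0.2041224 , 0.03      ]), 0.83)]
DELTA [9.1, -24.46, -0.94, -0.001, -0.001, -0.105]
```

View pics/w5.png

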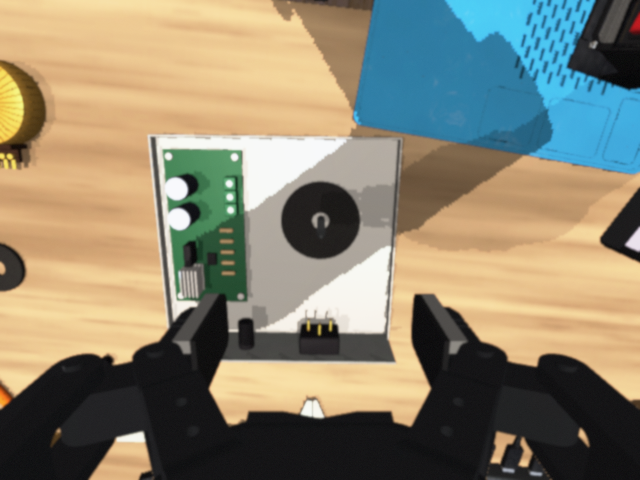

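The picture shows the large pad flat in the tray at (320,220), with the stud through its hole. The inlet at (319,340) is straight towards +x. Next is the transformer.

drive_tool(deltas=[1.5, -4, 0, 0, 0, 0, 3, -8, 0, 0, 0, 0, 4.5, -12, 0, 0, 0, 0, 6, -16, 0, 0, 0, 0, 7.5, -20, -0.9, 0, 0, 0], fingers=1)

```text
clock: 13.48
tcp_pos: [0.4714, -0.0045, 0.1974]
eef_rot: [-180.0, -0.2, -173.9]
force: [1.1, -0.6, -0.3]
finger_gap: 0.998
grasp_force: 0.0
```

drive_tool(deltas=[0.8, -2.2, 0, 0, 0, 0, 1.6, -4.4, 0, 0, 0, 0, 1.6, -4.4, 0, 0, 0, 0, 1.6, -4.4, 0, 0, 0, 0, 1.6, -4.4, 0, 0, 0, 0])

```text
clock: 13.9
tcp_pos: [0.4617, -0.0483, 0.1988]
eef_rot: [180.0, -0.0, -174.0]
force: [-0.7, 0.7, -0.6]
finger_gap: 1.001
grasp_force: 0.0
```

Run:
```python
from h import *
p=shot('wrist');p=shot('wrist');save('w6.png',p['frame']);s=env.sense();print(s['tcp_pos'])
for d in finder.cut_out(p,'transformer')[:2]:
    C,_=cloud(p,d['pixels']);print(d['score'],d['extent'],np.percentile(C[:,2],[5,50,95]))
    k=C[C[:,2]>.0235];
    for cut in range(4):
        A=np.c_[2*k[:,:2],np.ones(len(k))]
    # ring top: project top points into image, hull circle
    print(k.mean(0),cv2.minEnclosingCircle(k[:,:2].astype(np.float32)))
    t=C[(C[:,2]<.024)&(C[:,2]>.015)];print('t',t.mean(0))
for l in('transformer','terminals'):
    for q in finder.spot_point(p,l)[:1]: print(l,q['score'],q['xy'],on_z(p,[q['xy']],.014 if l=='terminals' else 0))
```

```text
[ 0.46179347 -0.04777017  0.19873005]
0.68 [275.0, 175.7, 354.3, 269.3] [0.01416349 0.02523429 0.02690255]
[ 0.46034408 -0.05291849  0.02560052] ((0.4630269706249237, -0.053109101951122284), 0.0313316285610199)
t [ 0.46634653 -0.05328108  0.02095537]
transformer 0.93 [313.0, 209.3] [[ 0.45854991 -0.05433506  0.        ]]
terminals 0.7 [309.7, 261.5] [[ 0.50077142 -0.05268887  0.014     ]]
```

View pics/w6.png

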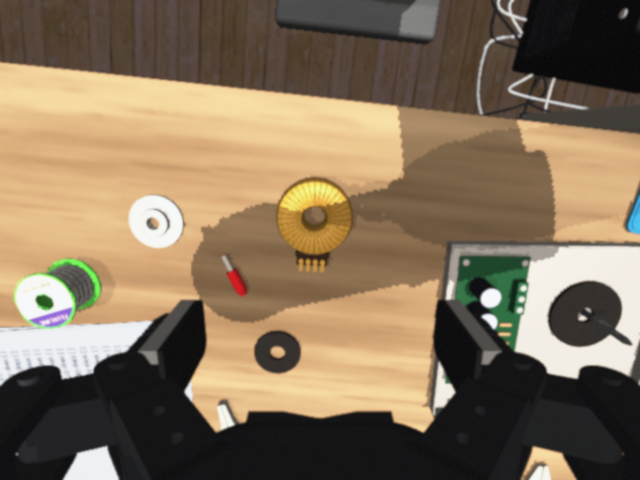

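The picture shows the transformer's ring centre at (315,216) and its brass tags at (311,264), so its yaw is about 1°. The small pad is at (277,352) and the clamp disc at (156,222).

Run:
```python
from h import *
p=shot('wrist');s=env.sense()
a=on_z(p,[(315,216)],.026)[0];b=on_z(p,[(311,265)],.020)[0];print(a,b,np.degrees(np.arctan2(*(b-a)[1::-1])))
C,uv=cloud(p);k=(np.hypot(C[:,0]-.46,C[:,1]+.053)<.06)&(C[:,2]>.008)
r=C[k&(C[:,2]>.0245)];o=np.array([.4605,-.0535])
X=r[:,:2];h=cv2.convexHull(X[X[:,0]<.475].astype(np.float32)).reshape(-1,2);h=h[h[:,0]<.470]
A=np.c_[2*h,np.ones(len(h))];q=np.linalg.lstsq(A,(h**2).sum(1),rcond=None)[0];print('fit',q[:2],np.sqrt(q[2]+q[0]**2+q[1]**2))
t=C[k&(C[:,0]>.494)];print('strip',t.mean(0),t.min(0),t.max(0),len(t))
go(.4605,-.0535,.06,-179)
```

```text
[ 0.45869335 -0.05216005  0.026     ] [ 0.50175712 -0.05115463  0.02      ] 1.3374536405841158
fit [ 0.50016945 -0.05119871] 0.07220769543386767
strip [ 0.50131537 -0.05134126  0.01547142] [ 0.49412846 -0.06430807  0.01229134] [ 0.50956507 -0.03833109  0.02223881] 343
DELTA [0.18, -0.55, 13.89, -0.0, -0.0, 0.088]
```

drive_tool(deltas=[0.1, -0.2, 3.5, 0, 0, 0.03, 0.2, -0.45, 7, 0, 0, 0.06, 0.2, -0.45, 10.5, 0, 0, 0.088, 0.2, -0.45, 12.5, 0, 0, 0.088, 0.2, -0.45, 12.5, 0, 0, 0.088])

```text
clock: 14.62
tcp_pos: [0.4571, -0.0531, 0.0687]
eef_rot: [-180.0, -0.5, -179.0]
force: [-1.0, 0.1, -0.5]
finger_gap: 0.996
grasp_force: 0.0
```

drive_tool(deltas=[0, 0, 0, 0, 0, 0, 0, 0, 0, 0, 0, 0, 0, 0, 0, 0, 0, 0, 0, 0, 0, 0, 0, 0, 0, 0, 0, 0, 0, 0])

```text
clock: 15.03
tcp_pos: [0.4608, -0.0529, 0.0753]
eef_rot: [180.0, 0.1, -179.0]
force: [0.4, 0.4, 0.1]
finger_gap: 0.996
grasp_force: 0.0
```

Run:
```python
from h import *
p=shot('wrist');s=env.sense();print(s['tcp_pos'],s['eef_rot'])
save('w7.png',p['frame'])
print('proj c',proj(p,[.460,-.0525,.026]))
for l in('transformer','terminals'):
    for q in finder.spot_point(p,l)[:1]: print(l,q['score'],q['xy'],on_z(p,[q['xy']],.014 if l=='terminals' else 0))
C,uv=cloud(p);k=C[(np.hypot(C[:,0]-.46,C[:,1]+.053)<.045)&(C[:,2]>.0245)&(C[:,2]<.035)];print(k.mean(0),k.min(0),k.max(0))
```

```text
[ 0.46064807 -0.05293048  0.07499603] [ 1.79971712e+02  8.85693807e-02 -1.79031159e+02]
proj c [[321.41566923 275.23390501]]
transformer 0.79 [319.0, 255.3] [[ 0.45845421 -0.05368385  0.        ]]
terminals 0.89 [321.0, 342.0] [[ 0.50311287 -0.05189077  0.014     ]]
[ 0.45990911 -0.05303961  0.02576055] [ 0.43215417 -0.08215236  0.02450073] [ 0.49006218 -0.02400967  0.02819619]
```

View pics/w7.png

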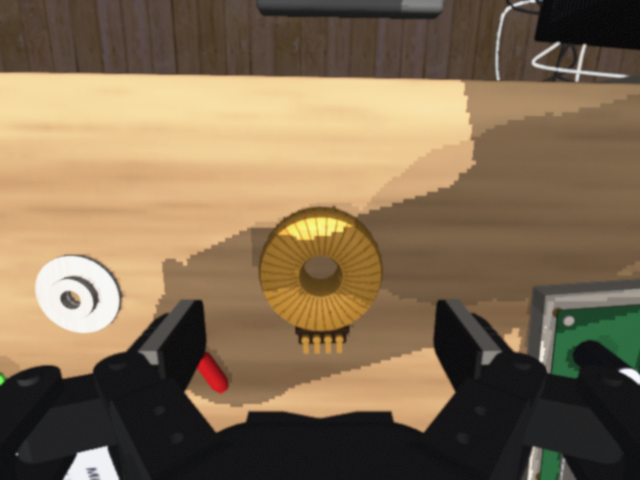

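drive_tool(deltas=[0, 0, 1.5, 0, 0, 0, 0, 0, 3, 0, 0, 0, 0, 0, 4.5, 0, 0, 0, 0, 0, 5.5, 0, 0, 0, 0, 0, 5.5, 0, 0, 0])

```text
clock: 15.6
tcp_pos: [0.4587, -0.0533, 0.0167]
eef_rot: [-180.0, -0.2, -179.1]
force: [-0.2, -0.7, -0.3]
finger_gap: 1.003
grasp_force: 0.0
```

drive_tool(deltas=[0, 0, 0, 0, 0, 0, 0, 0, 0.2, 0, 0, 0, 0, 0, 0.2, 0, 0, 0, 0, 0, 0.2, 0, 0, 0, 0, 0, 0.2, 0, 0, 0], fingers=0.5, squeeze=50)

```text
clock: 16.02
tcp_pos: [0.4612, -0.0528, 0.0185]
eef_rot: [180.0, 0.2, -179.0]
force: [0.1, 1.6, 6.8]
finger_gap: 0.715
grasp_force: 55.7
```

drive_tool(deltas=[0, 0, 0, 0, 0, 0, 0, 0, 0, 0, 0, 0, 0, 0, 0, 0, 0, 0, 0, 0, 0, 0, 0, 0, 0, 0, 0, 0, 0, 0])

```text
clock: 16.43
tcp_pos: [0.4612, -0.0528, 0.0185]
eef_rot: [180.0, 0.2, -179.0]
force: [-1.3, 1.1, 5.9]
finger_gap: 0.713
grasp_force: 55.7
```

drive_tool(deltas=[0, 0, -3, 0, 0, 0, 0, 0, -6, 0, 0, 0, 0, 0, -9, 0, 0, 0, 0, 0, -12, 0, 0, 0, 0, 2, -13.5, 0, 0, 0])

```text
clock: 16.85
tcp_pos: [0.4602, -0.0347, 0.1552]
eef_rot: [-180.0, 0.1, -179.2]
force: [1.1, -0.0, -3.2]
finger_gap: 0.711
grasp_force: 57.0
```

drive_tool(deltas=[-1, 4, 0, 0, 0, 0, -2, 8, 0, 0, 0, 0, -3, 12, 0, 0, 0, 0, -5, 16, 0, 0, 0, -0.03, -6.8, 20, 0, 0, 0, -0.052])

```text
clock: 17.27
tcp_pos: [0.5219, 0.1651, 0.151]
eef_rot: [180.0, -0.1, -176.0]
force: [1.6, -0.5, -3.1]
finger_gap: 0.713
grasp_force: 56.9
```

drive_tool(deltas=[0, 2, 0, 0, 0, 0, 0, 2.6, 0, 0, 0, 0, 0, 2.6, 0, 0, 0, 0, 0, 2.6, 0, 0, 0, 0, 0, 2.6, 0, 0, 0, 0])

```text
clock: 17.68
tcp_pos: [0.5203, 0.188, 0.1518]
eef_rot: [-180.0, -0.0, -176.1]
force: [-0.1, -0.1, -4.1]
finger_gap: 0.712
grasp_force: 56.9
```

Run:
```python
from h import *
p=shot('wrist');p=shot('wrist');s=env.sense();print(s['tcp_pos'],s['eef_rot'],s['finger_gap'])
save('w8.png',p['frame'])
C,uv=cloud(p);t=s['tcp_pos'];D=C-t;k=(np.hypot(D[:,0],D[:,1])<.034)&(D[:,2]>0)&(D[:,2]<.02)
print('top',k.sum(),D[k].mean(0),D[k].min(0),D[k].max(0))
k=(D[:,0]>.036)&(D[:,0]<.06)&(abs(D[:,1])<.03)&(D[:,2]>-.02)&(D[:,2]<.01);print('strip',k.sum(),D[k].mean(0),D[k].max(0))
go(.525,.1977,.10,-176)
```

```text
[0.52053905 0.18800454 0.15223604] [ 1.79986083e+02  9.88928873e-03 -1.76134582e+02] 0.7138603418883065
top 22968 [-0.00276514 -0.00067778  0.00661459] [-3.11927800e-02 -3.31142149e-02  4.26912961e-06] [0.03320302 0.03185005 0.01999902]
strip 223 [ 0.03810385  0.00219991 -0.00254284] [0.04175489 0.01556011 0.00017205]
DELTA [-0.51, 0.94, 5.22, 0.0, 0.0, -0.002]
```

View pics/w8.png

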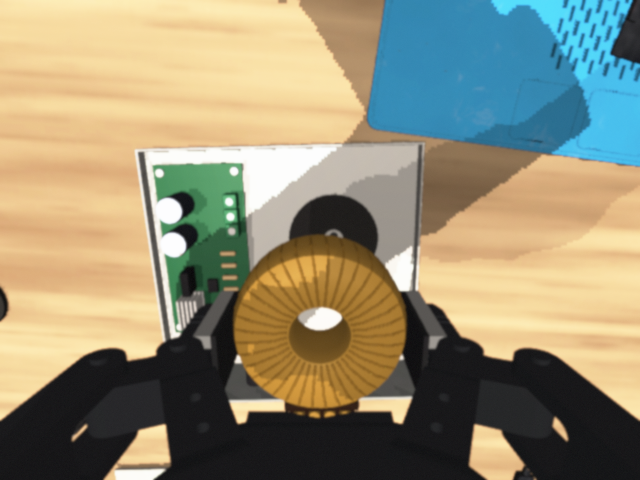

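drive_tool(deltas=[-0.3, 0.5, 1, 0, 0, 0, -0.6, 0.95, 2.5, 0, 0, 0, -0.6, 0.95, 4, 0, 0, 0, -0.6, 0.95, 5, 0, 0, 0, -0.6, 0.95, 5, 0, 0, 0])

```text
clock: 18.2
tcp_pos: [0.5245, 0.1981, 0.0986]
eef_rot: [-179.9, -0.3, -176.1]
force: [-0.1, -0.0, -3.4]
finger_gap: 0.71
grasp_force: 56.8
```

drive_tool(deltas=[0, 0, 0, 0, 0, 0, 0, 0, 0, 0, 0, 0, 0, 0, 0, 0, 0, 0, 0, 0, 0, 0, 0, 0, 0, 0, 0, 0, 0, 0])

```text
clock: 18.62
tcp_pos: [0.5262, 0.1992, 0.1028]
eef_rot: [180.0, 0.1, -176.1]
force: [0.8, 0.3, -3.7]
finger_gap: 0.708
grasp_force: 56.8
```

Run:
```python
from h import *
s=env.sense();print(s['tcp_pos'],s['force']);go(.526,.1977,.031,-176)
```

```text
[0.52616822 0.19922392 0.10277442] [ 0.83243947  0.30870799 -3.65863034]
DELTA [0.03, -0.16, 7.18, 0.001, 0.001, -0.001]
```

drive_tool(deltas=[0, -0.1, 1, 0, 0, 0, 0, -0.1, 2, 0, 0, 0, 0, -0.1, 3, 0, 0, 0, 0, -0.1, 4, 0, 0, 0, 0, -0.1, 4, 0, 0, 0])

```text
clock: 19.03
tcp_pos: [0.5243, 0.1972, 0.0583]
eef_rot: [-179.9, -0.3, -176.1]
force: [-0.6, -0.8, -3.9]
finger_gap: 0.713
grasp_force: 56.8
```

drive_tool(deltas=[0, 0, 0.8, 0, 0, 0, 0, 0, 1.6, 0, 0, 0, 0, 0, 2.4, 0, 0, 0, 0, 0, 2.8, 0, 0, 0, 0, 0, 2.8, 0, 0, 0])

```text
clock: 19.45
tcp_pos: [0.5252, 0.1976, 0.0325]
eef_rot: [-179.9, -0.1, -176.1]
force: [0.4, 0.3, -4.2]
finger_gap: 0.709
grasp_force: 56.9
```

drive_tool(deltas=[0, 0, 0.1, 0, 0, 0, 0, 0, 0.2, 0, 0, 0, 0, 0, 0.3, 0, 0, 0, 0, 0, 0.3, 0, 0, 0, 0, 0, 0.3, 0, 0, 0])

```text
clock: 19.87
tcp_pos: [0.5261, 0.1981, 0.0313]
eef_rot: [180.0, 0.0, -176.1]
force: [0.2, 0.7, -3.2]
finger_gap: 0.709
grasp_force: 56.9
```

drive_tool(deltas=[0, 0, 0.05, 0, 0, 0, 0, 0, 0.1, 0, 0, 0, 0, 0, 0.1, 0, 0, 0, 0, 0, 0.1, 0, 0, 0, 0, 0, 0.1, 0, 0, 0])

```text
clock: 20.28
tcp_pos: [0.5261, 0.1982, 0.0305]
eef_rot: [180.0, 0.0, -176.0]
force: [-3.9, 0.1, 0.9]
finger_gap: 0.712
grasp_force: 57.3
```

drive_tool(deltas=[0, 0, 0, 0, 0, 0, 0, 0, 0, 0, 0, 0, 0, 0, 0, 0, 0, 0, 0, 0, 0, 0, 0, 0, 0, 0, 0, 0, 0, 0], fingers=0.82)

```text
clock: 20.7
tcp_pos: [0.5261, 0.1981, 0.0302]
eef_rot: [180.0, 0.0, -176.1]
force: [-0.4, 0.3, -0.7]
finger_gap: 0.82
grasp_force: 0.0
```

drive_tool(deltas=[0, 0, -2, 0, 0, 0, 0, 0, -5, 0, 0, 0, 0, 0, -9, 0, 0, 0, 0, 0, -13, 0, 0, 0, 0, 0, -17, 0, 0, 0])

```text
clock: 21.12
tcp_pos: [0.5257, 0.1977, 0.2019]
eef_rot: [-180.0, 0.0, -176.1]
force: [1.2, 1.5, -0.4]
finger_gap: 0.819
grasp_force: 0.0
```

drive_tool(deltas=[0, 0, 0, 0, 0, 0, 0, 0, 0, 0, 0, 0, 0, 0, 0, 0, 0, 0, 0, 0, 0, 0, 0, 0, 0, 0, 0, 0, 0, 0])

```text
clock: 21.53
tcp_pos: [0.5255, 0.1978, 0.1984]
eef_rot: [-179.9, -0.1, -176.1]
force: [0.0, -1.2, -0.1]
finger_gap: 0.819
grasp_force: 0.0
```

Run:
```python
from h import *
p=shot('wrist');s=env.sense();print(s['tcp_pos'],s['eef_rot'])
save('w9.png',p['frame'])
C,uv=cloud(p);k=(np.hypot(C[:,0]-.525,C[:,1]-.1977)<.03)&(np.hypot(C[:,0]-.525,C[:,1]-.1977)>.012)&(C[:,2]>.03)&(C[:,2]<.045)
print('top',k.sum(),C[k].mean(0),np.percentile(C[k,2],[3,50,97]),np.linalg.lstsq(np.c_[C[k,:2]-[.525,.1977],np.ones(k.sum())],C[k,2],rcond=None)[0])
for l in('transformer','terminals','inlet','stud'):
    for q in finder.spot_point(p,l)[:1]: print(l,q['score'],q['xy'],on_z(p,[q['xy']],dict(terminals=.026,inlet=.03,stud=.007,transformer=.012)[l]))
go(.5955,-.0757,.18,-175)
```

```text
[0.52561345 0.19777841 0.19859768] [-1.79928883e+02 -1.15478548e-01 -1.76058478e+02]
top 4002 [0.52379611 0.19759362 0.03736551] [0.03344232 0.03762213 0.03919666] [0.02204351 0.00140936 0.0373922 ]
transformer 0.72 [318.0, 214.8] [[0.52366604 0.19567995 0.012     ]]
terminals 0.95 [320.7, 270.7] [[0.56711923 0.20087599 0.026     ]]
inlet 0.62 [324.1, 322.0] [[0.61105022 0.20676235 0.03      ]]
stud 0.81 [318.7, 216.8] [[0.52637372 0.19642815 0.007     ]]
DELTA [-5.06, -27.78, 1.97, -0.0, -0.001, -0.018]
```

View pics/w9.png

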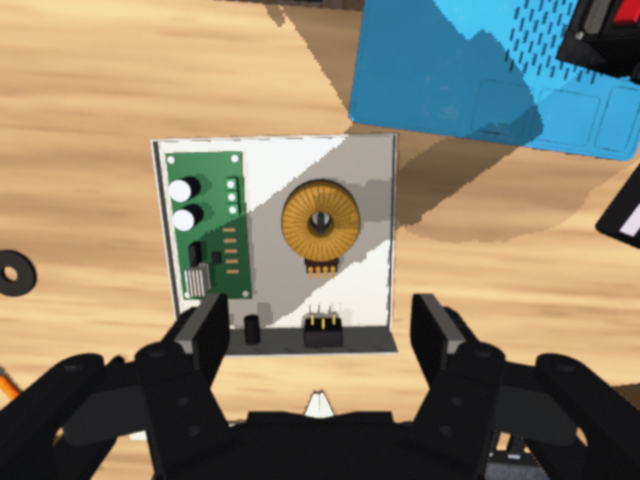

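The transformer is seated, with its top at 37.6 mm against 38 expected. Its tags at (322,268) face the inlet at (323,325), and the stud shows in the hole at (320,220). Next is the small pad.

drive_tool(deltas=[-0.7, -4, 0, 0, 0, 0, -1.4, -8, 0, 0, 0, 0, -2.2, -12, 0, 0, 0, 0, -2.9, -16, 0, 0, 0, 0, -3.6, -20, 0, 0, 0, 0], fingers=0.68)

```text
clock: 22.2
tcp_pos: [0.5758, -0.0008, 0.2001]
eef_rot: [180.0, 0.0, -176.0]
force: [1.0, -1.0, 0.6]
finger_gap: 0.68
grasp_force: 0.0
```

drive_tool(deltas=[-0.7, -4, 0.5, 0, 0, 0, -1.4, -7.7, 1, 0, 0, 0, -1.4, -7.7, 1.5, 0, 0, 0, -1.4, -7.7, 2, 0, 0, 0, -1.4, -7.7, 2, 0, 0, 0])

```text
clock: 22.62
tcp_pos: [0.5943, -0.0749, 0.1783]
eef_rot: [180.0, -0.1, -176.1]
force: [0.6, 0.2, 0.2]
finger_gap: 0.68
grasp_force: 0.0
```

Run:
```python
from h import *
p=shot('wrist');p=shot('wrist');p=shot('wrist');s=env.sense();print(s['tcp_pos'])
save('w10.png',p['frame'])
for q in finder.cut_out(p,'small_pad')[:2]: print(q['score'],q['extent'],circ(p,q['pixels'],.005))
m=rgbmask(p,'black');e=proj(p,[.5955,-.0757,.005])[0];w=np.zeros_like(m);w[int(e[1])-40:int(e[1])+40,int(e[0])-40:int(e[0])+40]=1
M=comp(m&w,e);x=circ(p,M,.005);print(e,x)
go(*x[0],.03,-175)
```

```text
[ 0.59495238 -0.07377477  0.1804315 ]
0.94 [297.5, 197.1, 347.4, 252.5] (array([ 0.5973, -0.074 ]), 0.0214)
[317.90789023 220.51304926] (array([ 0.597 , -0.0743]), 0.021)
DELTA [-0.18, -0.07, 15.06, 0.0, 0.001, -0.017]
```

View pics/w10.png

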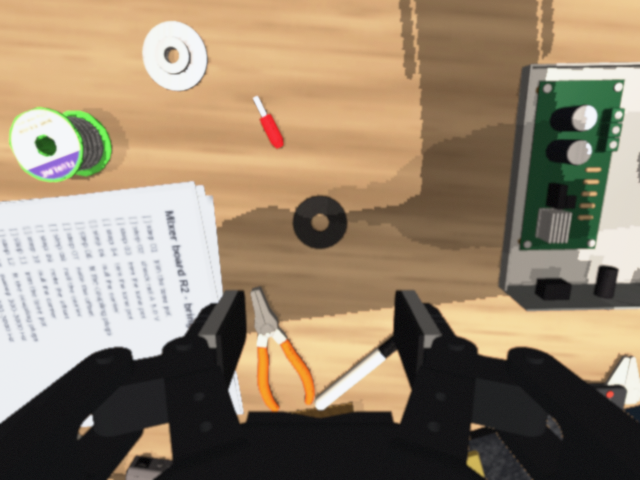

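The picture shows the small pad at (320,222), with free bench where the fingers go. The pliers tip at (258,290) is clear of them.

drive_tool(deltas=[-0.2, 0, 4, 0, 0, 0, -0.2, 0, 8, 0, 0, 0, -0.2, 0, 12, 0, 0, 0, -0.2, 0, 14.2, 0, 0, 0, -0.2, 0, 14.2, 0, 0, 0])

```text
clock: 23.23
tcp_pos: [0.5933, -0.0738, 0.0319]
eef_rot: [179.9, -0.6, -176.0]
force: [-1.1, -0.0, -1.7]
finger_gap: 0.679
grasp_force: 0.0
```

drive_tool(deltas=[0, 0, 0, 0, 0, 0, 0, 0, 0, 0, 0, 0, 0, 0, 0, 0, 0, 0, 0, 0, 0, 0, 0, 0, 0, 0, 0, 0, 0, 0])

```text
clock: 23.65
tcp_pos: [0.5978, -0.0745, 0.0399]
eef_rot: [180.0, 0.2, -176.0]
force: [-0.2, 0.3, -0.0]
finger_gap: 0.677
grasp_force: 0.0
```

Run:
```python
from h import *
p=shot('wrist');s=env.sense();print(s['tcp_pos'])
for q in finder.cut_out(p,'small_pad')[:1]: print(q['score'],q['extent'],circ(p,q['pixels'],.005))
go(*circ(p,q['pixels'],.005)[0],.018,-176)
```

```text
[ 0.597508   -0.07461977  0.03934305]
0.61 [273.9, 238.7, 372.6, 335.2] (array([ 0.5969, -0.0744]), 0.0221)
DELTA [0.04, 0.03, 2.09, 0.0, 0.001, -0.001]
```

drive_tool(deltas=[0, 0, 0.7, 0, 0, 0, 0, 0, 1.4, 0, 0, 0, 0, 0, 2.1, 0, 0, 0, 0, 0, 2.1, 0, 0, 0, 0, 0, 2.1, 0, 0, 0])

```text
clock: 24.17
tcp_pos: [0.5964, -0.0748, 0.0161]
eef_rot: [-180.0, -0.1, -176.1]
force: [0.4, 0.1, -0.2]
finger_gap: 0.68
grasp_force: 0.0
```

drive_tool(deltas=[0, 0, 0, 0, 0, 0, 0, 0, 0, 0, 0, 0, 0, 0, 0, 0, 0, 0, 0, 0, 0, 0, 0, 0, 0, 0, 0, 0, 0, 0], fingers=0.4, squeeze=30)

```text
clock: 24.58
tcp_pos: [0.5972, -0.0747, 0.0174]
eef_rot: [180.0, 0.0, -176.1]
force: [-0.4, 0.3, 1.8]
finger_gap: 0.491
grasp_force: 31.8
```

drive_tool(deltas=[0, 0, 0, 0, 0, 0, 0, 0, 0, 0, 0, 0, 0, 0, 0, 0, 0, 0, 0, 0, 0, 0, 0, 0, 0, 0, 0, 0, 0, 0])

```text
clock: 25.0
tcp_pos: [0.5972, -0.0747, 0.0174]
eef_rot: [-180.0, 0.0, -176.1]
force: [0.5, 0.2, 4.4]
finger_gap: 0.498
grasp_force: 32.8
```

drive_tool(deltas=[0, 0, -3, 0, 0, 0, 0, 0, -6, 0, 0, 0, 0, 0, -10, 0, 0, 0, 0.3, 2, -13, 0, 0, 0, 0.6, 5, -14.3, 0, 0, 0])

```text
clock: 25.42
tcp_pos: [0.5886, -0.0266, 0.1647]
eef_rot: [-180.0, 0.3, -176.2]
force: [0.4, 0.4, -0.0]
finger_gap: 0.495
grasp_force: 30.7
```

drive_tool(deltas=[0.8, 4, 0, 0, 0, 0, 1.6, 8, 0, 0, 0, 0, 2.4, 12, 0, 0, 0, 0, 3.2, 16, 0, 0, 0, 0, 4, 20, 0, 0, 0, 0])

```text
clock: 25.83
tcp_pos: [0.5324, 0.1731, 0.1592]
eef_rot: [-180.0, -0.1, -176.1]
force: [0.6, -0.1, 0.3]
finger_gap: 0.495
grasp_force: 30.7
```

drive_tool(deltas=[0.7, 2.6, 0, 0, 0, 0, 0.7, 2.6, 0, 0, 0, 0, 0.7, 2.6, 0, 0, 0, 0, 0.7, 2.6, 0, 0, 0, 0, 0.7, 2.6, 0, 0, 0, 0])

```text
clock: 26.25
tcp_pos: [0.5251, 0.1961, 0.1596]
eef_rot: [-180.0, -0.0, -176.1]
force: [0.2, -0.5, -0.0]
finger_gap: 0.497
grasp_force: 30.7
```

Run:
```python
from h import *
for i in range(3):p=shot('wrist')
s=env.sense();print(s['tcp_pos'],s['finger_gap'],s['grasp_force'])
save('w11.png',p['frame'][180:420,160:480])
t=s['tcp_pos'];m=rgbmask(p,'black');C,uv=cloud(p);D=C-t
k=(D[:,2]>-.016)&(D[:,2]<-.009)&(np.hypot(D[:,0],D[:,1])<.03);print('pad',k.sum(),D[k].mean(0),D[k].min(0),D[k].max(0))
print('tcp proj',proj(p,t-[0,0,.0124]))
go(.525,.1977,.09,-176)
```

```text
[0.52530541 0.19605253 0.15989537] 0.4933721001774556 30.65993765165331
pad 8641 [-0.00077029 -0.00074345 -0.01255136] [-0.02157753 -0.02885131 -0.01599543] [ 0.02250732  0.02878175 -0.00900109]
tcp proj [[321.30366585 311.77481975]]
DELTA [0.02, 0.17, 6.99, -0.0, -0.0, -0.003]
```

View pics/w11.png

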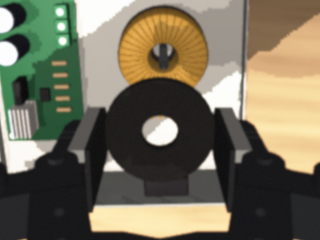

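drive_tool(deltas=[0, 0.15, 2, 0, 0, 0, 0, 0.15, 4, 0, 0, 0, 0, 0.15, 6, 0, 0, 0, 0, 0.15, 6, 0, 0, 0, 0, 0.15, 6, 0, 0, 0])

```text
clock: 26.82
tcp_pos: [0.5247, 0.1975, 0.0994]
eef_rot: [-179.9, -0.1, -176.1]
force: [-0.3, 1.1, 0.1]
finger_gap: 0.498
grasp_force: 30.7
```

drive_tool(deltas=[0, 0, 0.8, 0, 0, 0, 0, 0, 1.6, 0, 0, 0, 0, 0, 2.4, 0, 0, 0, 0, 0, 3.2, 0, 0, 0, 0, 0, 3.8, 0, 0, 0])

```text
clock: 27.23
tcp_pos: [0.5247, 0.1983, 0.0609]
eef_rot: [-180.0, -0.0, -176.1]
force: [-0.3, -0.0, 0.1]
finger_gap: 0.492
grasp_force: 30.7
```

drive_tool(deltas=[0, 0, 0.1, 0, 0, 0, 0, 0, 0.2, 0, 0, 0, 0, 0, 0.3, 0, 0, 0, 0, 0, 0.3, 0, 0, 0, 0, 0, 0.3, 0, 0, 0])

```text
clock: 27.65
tcp_pos: [0.5251, 0.1986, 0.0594]
eef_rot: [180.0, 0.0, -176.1]
force: [0.3, 0.3, 0.8]
finger_gap: 0.496
grasp_force: 30.7
```

drive_tool(deltas=[0, 0, 0.1, 0, 0, 0, 0, 0, 0.2, 0, 0, 0, 0, 0, 0.3, 0, 0, 0, 0, 0, 0.4, 0, 0, 0, 0, 0, 0.4, 0, 0, 0])

```text
clock: 28.07
tcp_pos: [0.525, 0.1985, 0.0554]
eef_rot: [180.0, 0.0, -176.1]
force: [-1.8, -0.5, 3.0]
finger_gap: 0.493
grasp_force: 32.3
```

drive_tool(deltas=[0, 0, 0, 0, 0, 0, 0, 0, 0, 0, 0, 0, 0, 0, 0, 0, 0, 0, 0, 0, 0, 0, 0, 0, 0, 0, 0, 0, 0, 0])

```text
clock: 28.48
tcp_pos: [0.525, 0.1985, 0.0554]
eef_rot: [180.0, 0.0, -176.1]
force: [-3.1, -0.1, 5.7]
finger_gap: 0.494
grasp_force: 33.6
```

Contact is at the expected height. Releasing, then on to the clamp disc.

drive_tool(deltas=[0, 0, 0, 0, 0, 0, 0, 0, 0, 0, 0, 0, 0, 0, 0, 0, 0, 0, 0, 0, 0, 0, 0, 0, 0, 0, 0, 0, 0, 0], fingers=0.65)

```text
clock: 28.9
tcp_pos: [0.5249, 0.1984, 0.0547]
eef_rot: [-180.0, -0.0, -176.1]
force: [-0.4, 0.7, 0.1]
finger_gap: 0.649
grasp_force: 0.0
```

drive_tool(deltas=[0, 0, -2, 0, 0, 0, 0, 0, -5, 0, 0, 0, 0, 0, -9, 0, 0, 0, 0, 0, -13, 0, 0, 0, 0, 0, -14, 0, 0, 0])

```text
clock: 29.32
tcp_pos: [0.5272, 0.1989, 0.203]
eef_rot: [179.8, 0.6, -176.1]
force: [0.7, -1.0, 1.4]
finger_gap: 0.65
grasp_force: 0.0
```

Run:
```python
from h import *
for i in range(5):p=shot('wrist')
s=env.sense();print(s['tcp_pos'],s['eef_rot'])
save('w12.png',p['frame'])
C,uv=cloud(p);r=np.hypot(C[:,0]-.525,C[:,1]-.1977)
k=(r<.021)&(r>.009)&(C[:,2]>.035)&(C[:,2]<.05);print('small pad top',k.sum(),C[k].mean(0),np.percentile(C[k,2],[3,50,97]),np.linalg.lstsq(np.c_[C[k,:2]-[.525,.1977],np.ones(k.sum())],C[k,2],rcond=None)[0])
for q in finder.cut_out(p,'small_pad')[:1]: print(q['score'],q['extent'],circ(p,q['pixels'],.043))
k=(C[:,2]>.05)&(C[:,2]<.068)&(r<.012);print('stud',k.sum(),C[k].mean(0),np.median(C[k],0))
go(.482,-.188,.18,-176)
```

```text
[0.52449504 0.19836407 0.19370459] [-1.79977099e+02 -1.04275710e-01 -1.76060262e+02]
small pad top 2047 [0.5243922  0.19763756 0.04299989] [0.04168051 0.04304988 0.04429566] [0.00248353 0.00186231 0.04300152]
0.59 [295.3, 198.0, 347.2, 258.8] (array([0.5255, 0.1978]), 0.022)
stud 75 [0.52396843 0.19765017 0.05826273] [0.52388311 0.19768214 0.05890656]
DELTA [6.88, -38.24, 1.39, -0.001, -0.002, -0.001]
```

drive_tool(deltas=[0.7, -4, 0, 0, 0, 0, 1.4, -8, 0, 0, 0, 0, 2.1, -12, 0, 0, 0, 0, 2.9, -16, 0, 0, 0, 0, 3.6, -20, 0, 0, 0, 0])

```text
clock: 30.03
tcp_pos: [0.5017, -0.0052, 0.1937]
eef_rot: [-180.0, -0.1, -176.0]
force: [1.3, -0.9, -0.5]
finger_gap: 0.648
grasp_force: 0.0
```

drive_tool(deltas=[0.7, -4, 0, 0, 0, 0, 1.4, -8, 0.5, 0, 0, 0, 2.1, -12, 1, 0, 0, 0, 2.9, -16, 1.4, 0, 0, 0, 3.3, -18.2, 1.4, 0, 0, 0])

```text
clock: 30.45
tcp_pos: [0.4805, -0.1905, 0.1787]
eef_rot: [180.0, -0.2, -176.2]
force: [-0.2, -0.4, 0.7]
finger_gap: 0.653
grasp_force: 0.0
```

Run:
```python
from h import *
for i in range(4):p=shot('wrist')
s=env.sense();print(s['tcp_pos'])
save('w13.png',p['frame'])
for q in finder.cut_out(p,'clamp_disc')[:2]: print(q['score'],q['extent'],circ(p,q['pixels'],.004));C,_=cloud(p,q['pixels']);print(C.mean(0),np.percentile(C[:,2],[5,50,95]))
q=finder.cut_out(p,'clamp_disc')[0]
go(*circ(p,q['pixels'],.004)[0],.04,-176)
```

```text
[ 0.48174653 -0.18787305  0.17967355]
0.57 [297.1, 192.4, 349.9, 247.3] (array([ 0.4824, -0.1871]), 0.0223)
[ 0.48166162 -0.18716403  0.00553507] [0.00293411 0.00439883 0.01055773]
DELTA [-0.02, -0.04, 14.03, 0.0, -0.001, -0.0]
```

drive_tool(deltas=[0, 0, 4, 0, 0, 0, 0, 0, 8, 0, 0, 0, 0, 0, 12, 0, 0, 0, 0, 0, 13.5, 0, 0, 0, 0, 0, 13.5, 0, 0, 0], fingers=0.7)

```text
clock: 31.17
tcp_pos: [0.4795, -0.1857, 0.0408]
eef_rot: [179.9, -0.5, -176.0]
force: [-0.7, 0.3, -0.1]
finger_gap: 0.698
grasp_force: 0.0
```

drive_tool(deltas=[0, 0, 0, 0, 0, 0, 0, 0, 0, 0, 0, 0, 0, 0, 0, 0, 0, 0, 0, 0, 0, 0, 0, 0, 0, 0, 0, 0, 0, 0])

```text
clock: 31.58
tcp_pos: [0.4831, -0.1873, 0.0474]
eef_rot: [-180.0, 0.1, -176.0]
force: [0.7, -0.4, -0.3]
finger_gap: 0.698
grasp_force: 0.0
```

Run:
```python
from h import *
for i in range(2):p=shot('wrist')
s=env.sense();print(s['tcp_pos'])
save('w14.png',p['frame'])
q=finder.cut_out(p,'clamp_disc')[0];print(q['score'],q['extent'],circ(p,q['pixels'],.004))
c=circ(p,q['pixels'],.004)[0]
g=cv2.cvtColor(p['frame'],cv2.COLOR_RGB2GRAY);C,uv=cloud(p)
k=(C[:,2]>.0075)&(C[:,2]<.014)&(np.hypot(C[:,0]-c[0],C[:,1]-c[1])<.02);h=C[k];print('hub',k.sum(),h.min(0),h.max(0),(h.min(0)+h.max(0))/2)
go(*c,.018,-176)
```

```text
[ 0.48272177 -0.18738603  0.04675647]
0.74 [273.4, 231.6, 371.1, 329.3] (array([ 0.4824, -0.1869]), 0.023)
hub 1728 [ 0.47070826 -0.19868354  0.00753554] [ 0.49484155 -0.17502276  0.01205531] [ 0.48277491 -0.18685315  0.00979543]
DELTA [0.02, 0.05, 2.85, 0.0, 0.001, -0.001]
```

drive_tool(deltas=[0, 0, 0.8, 0, 0, 0, 0, 0, 1.6, 0, 0, 0, 0, 0, 2.4, 0, 0, 0, 0, 0, 2.8, 0, 0, 0, 0, 0, 2.8, 0, 0, 0])

```text
clock: 32.15
tcp_pos: [0.4812, -0.1873, 0.016]
eef_rot: [180.0, -0.2, -176.1]
force: [-0.0, -0.6, 0.7]
finger_gap: 0.703
grasp_force: 0.0
```

drive_tool(deltas=[0, 0, 0, 0, 0, 0, 0, 0, 0, 0, 0, 0, 0, 0, 0, 0, 0, 0, 0, 0, 0, 0, 0, 0, 0, 0, 0, 0, 0, 0], fingers=0.4, squeeze=40)

```text
clock: 32.57
tcp_pos: [0.4827, -0.1873, 0.0184]
eef_rot: [180.0, 0.0, -176.1]
force: [0.6, 0.0, 0.5]
finger_gap: 0.505
grasp_force: 40.8
```

drive_tool(deltas=[0, 0, 0, 0, 0, 0, 0, 0, 0, 0, 0, 0, 0, 0, 0, 0, 0, 0, 0, 0, 0, 0, 0, 0, 0, 0, 0, 0, 0, 0])

```text
clock: 32.98
tcp_pos: [0.4826, -0.1874, 0.0183]
eef_rot: [-180.0, 0.0, -176.1]
force: [0.7, 0.5, 1.9]
finger_gap: 0.506
grasp_force: 41.0
```

drive_tool(deltas=[0, 0, -3, 0, 0, 0, 0, 0, -6, 0, 0, 0, 0, 0, -10, 0, 0, 0, -0.8, 2, -13, 0, 0, 0, -1.6, 5, -14.2, 0, 0, 0])

```text
clock: 33.4
tcp_pos: [0.4962, -0.1377, 0.1652]
eef_rot: [-179.9, 0.3, -176.2]
force: [0.8, -0.1, 0.2]
finger_gap: 0.511
grasp_force: 40.9
```

drive_tool(deltas=[-1.5, 3.8, 0, 0, 0, 0, -3, 7.6, 0, 0, 0, 0, -4.5, 11.4, 0, 0, 0, 0, -6, 15.2, 0, 0, 0, 0, -7.5, 19, 0, 0, 0, 0])

```text
clock: 33.82
tcp_pos: [0.5565, 0.0603, 0.1597]
eef_rot: [180.0, -0.0, -176.1]
force: [1.0, -0.8, -0.7]
finger_gap: 0.506
grasp_force: 40.9
```

drive_tool(deltas=[-1.5, 3.8, 0, 0, 0, 0, -3, 7.6, 0, 0, 0, 0, -4.5, 11.4, 0, 0, 0, 0, -5.9, 14, 0, 0, 0, 0, -5.9, 14, 0, 0, 0, 0])

```text
clock: 34.23
tcp_pos: [0.6061, 0.2064, 0.1574]
eef_rot: [-180.0, -0.2, -175.8]
force: [-1.4, -1.1, -0.9]
finger_gap: 0.506
grasp_force: 40.9
```

Run:
```python
from h import *
for i in range(4):p=shot('wrist')
s=env.sense();print(s['tcp_pos'],s['eef_rot'],s['finger_gap'],s['grasp_force'])
f=p['frame'];t=s['tcp_pos']
a=proj(p,[.5255,.1977,.063])[0];b=proj(p,t-[0,0,.0144])[0];print('stud tip proj',a,'disc proj',b)
def crop(c,r): c=c.astype(int);return cv2.resize(f[c[1]-r:c[1]+r,c[0]-r:c[0]+r],(400,400),interpolation=cv2.INTER_NEAREST)
save('w15.png',np.hstack([crop(a,50),crop(b,70)]))
print('crop origins',a.astype(int)-50,b.astype(int)-70)
q=finder.cut_out(p,'clamp_disc')
for q in q[:2]: print(q['score'],q['extent'],circ(p,q['pixels'],t[2]-.0144)[0]-t[:2])
C,uv=cloud(p);r=np.hypot(C[:,0]-.525,C[:,1]-.1977);k=(C[:,2]>.058)&(C[:,2]<.068)&(r<.012);print('stud',k.sum(),C[k].mean(0),uv[k].mean(0))
D=C-t;k=(np.hypot(D[:,0],D[:,1])<.017)&(D[:,2]>-.0105)&(D[:,2]<-.004);print('hub',k.sum(),(D[k].min(0)+D[k].max(0))/2,D[k].mean(0))
k=(np.hypot(D[:,0],D[:,1])<.021)&(np.hypot(D[:,0],D[:,1])>.014)&(D[:,2]>-.02)&(D[:,2]<-.005);print('flange',k.sum(),D[k].mean(0),np.linalg.lstsq(np.c_[D[k,:2],np.ones(k.sum())],D[k,2],rcond=None)[0])
```

```text
[0.60561817 0.20137305 0.15958301] [-1.79972112e+02 -5.60449846e-02 -1.76080849e+02] 0.5064091124347363 40.8785482076928
stud tip proj [323.00976618 107.61990059] disc proj [319.67442904 310.15915209]
crop origins [273  57] [249 240]
0.88 [267.0, 253.1, 374.6, 364.2] [-0.00051817 -0.00017305]
0.22 [270.0, 61.3, 373.3, 188.5] [-0.07031817 -0.00377305]
stud 79 [0.52519986 0.19779165 0.06062352] [323.17721519 107.32911392]
hub 2250 [ 3.50760299e-04 -3.65990448e-05 -8.84441182e-03] [-0.00020398 -0.00011425 -0.00906089]
flange 4375 [-1.42774666e-03 -8.35859625e-05 -1.49944449e-02] [-0.0042409  -0.00054089 -0.01500055]
```

View pics/w15.png

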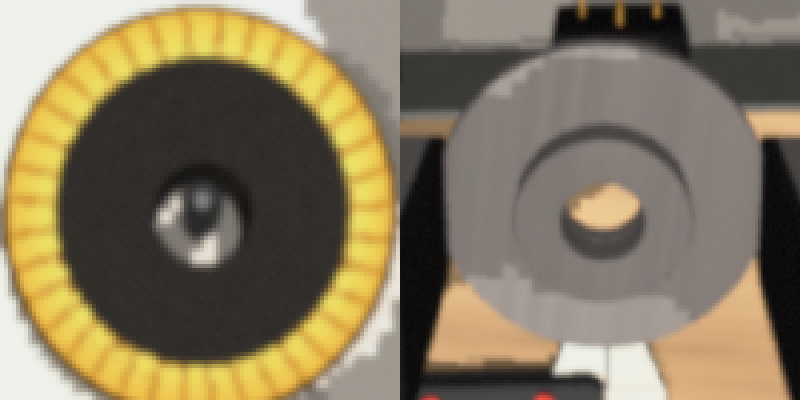

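Left crop: the stud tip is at about (324,106), inside the small pad, which lies centred on the transformer. Right crop: the disc is held level with its hub up, and its hole at (320,318) is on the TCP axis. Moving over the stud and down gently.

```bash
python3 -c "
from h import *
go(.525,.198,.095,-176)"
```

```text
DELTA [8.07, 0.24, 6.5, -0.0, -0.0, -0.002]
```

drive_tool(deltas=[2.7, 0.1, 0, 0, 0, 0, 5.4, 0.2, 1.5, 0, 0, 0, 8.05, 0.25, 3.5, 0, 0, 0, 8.05, 0.25, 6, 0, 0, 0, 8.05, 0.25, 6, 0, 0, 0])

```text
clock: 34.9
tcp_pos: [0.5222, 0.1971, 0.0958]
eef_rot: [-179.9, -0.3, -176.1]
force: [-0.6, -0.5, -2.2]
finger_gap: 0.504
grasp_force: 40.9
```

drive_tool(deltas=[0, 0, 0, 0, 0, 0, 0, 0, 0, 0, 0, 0, 0, 0, 0, 0, 0, 0, 0, 0, 0, 0, 0, 0, 0, 0, 0, 0, 0, 0])

```text
clock: 35.32
tcp_pos: [0.5261, 0.1991, 0.101]
eef_rot: [180.0, 0.1, -176.1]
force: [-0.5, 1.2, -1.8]
finger_gap: 0.505
grasp_force: 40.9
```

drive_tool(deltas=[0, 0, 0, 0, 0, 0, 0, 0, 0, 0, 0, 0, 0, 0, 0, 0, 0, 0, 0, 0, 0, 0, 0, 0, 0, 0, 0, 0, 0, 0])

```text
clock: 35.73
tcp_pos: [0.5254, 0.1991, 0.1]
eef_rot: [180.0, -0.0, -176.1]
force: [-0.4, 0.3, -1.0]
finger_gap: 0.502
grasp_force: 40.9
```

```bash
python3 -c "
from h import *
go(.525,.198,.07,-176)"
```

```text
DELTA [0.05, -0.1, 3.0, 0.0, -0.0, -0.001]
```

Slow descent in small steps, so that the lag stays small at the tip.

drive_tool(deltas=[0, -0.1, 0.4, 0, 0, 0, 0, -0.1, 0.8, 0, 0, 0, 0, -0.1, 1.2, 0, 0, 0, 0, -0.1, 1.6, 0, 0, 0, 0, -0.1, 1.6, 0, 0, 0])

```text
clock: 36.15
tcp_pos: [0.5249, 0.1977, 0.0826]
eef_rot: [-180.0, -0.1, -176.1]
force: [0.4, 0.3, -0.9]
finger_gap: 0.506
grasp_force: 40.9
```

drive_tool(deltas=[0, 0, 0.15, 0, 0, 0, 0, 0, 0.3, 0, 0, 0, 0, 0, 0.45, 0, 0, 0, 0, 0, 0.6, 0, 0, 0, 0, 0, 0.6, 0, 0, 0])

```text
clock: 36.57
tcp_pos: [0.5253, 0.198, 0.0777]
eef_rot: [-180.0, -0.0, -176.1]
force: [0.0, -0.1, -0.8]
finger_gap: 0.505
grasp_force: 40.9
```

drive_tool(deltas=[0, 0, 0.3, 0, 0, 0, 0, 0, 0.6, 0, 0, 0, 0, 0, 0.9, 0, 0, 0, 0, 0, 1.2, 0, 0, 0, 0, 0, 1.2, 0, 0, 0])

```text
clock: 36.98
tcp_pos: [0.525, 0.1978, 0.065]
eef_rot: [-180.0, -0.1, -176.1]
force: [0.2, -0.1, -0.3]
finger_gap: 0.505
grasp_force: 40.9
```

drive_tool(deltas=[0, 0, 0.1, 0, 0, 0, 0, 0, 0.2, 0, 0, 0, 0, 0, 0.2, 0, 0, 0, 0, 0, 0.2, 0, 0, 0, 0, 0, 0.2, 0, 0, 0])

```text
clock: 37.4
tcp_pos: [0.5256, 0.198, 0.0642]
eef_rot: [180.0, 0.0, -176.1]
force: [0.4, -0.9, -0.4]
finger_gap: 0.505
grasp_force: 40.9
```

drive_tool(deltas=[0, 0, 0.1, 0, 0, 0, 0, 0, 0.2, 0, 0, 0, 0, 0, 0.25, 0, 0, 0, 0, 0, 0.25, 0, 0, 0, 0, 0, 0.25, 0, 0, 0])

```text
clock: 37.82
tcp_pos: [0.5254, 0.198, 0.0615]
eef_rot: [180.0, -0.0, -176.1]
force: [-0.1, -0.4, -0.1]
finger_gap: 0.507
grasp_force: 40.9
```

drive_tool(deltas=[0, 0, 0, 0, 0, 0, 0, 0, 0, 0, 0, 0, 0, 0, 0, 0, 0, 0, 0, 0, 0, 0, 0, 0, 0, 0, 0, 0, 0, 0])

```text
clock: 38.23
tcp_pos: [0.5255, 0.198, 0.0616]
eef_rot: [180.0, -0.0, -176.1]
force: [-0.4, 0.6, -0.1]
finger_gap: 0.503
grasp_force: 40.9
```

drive_tool(deltas=[0, 0, 0.05, 0, 0, 0, 0, 0, 0.1, 0, 0, 0, 0, 0, 0.1, 0, 0, 0, 0, 0, 0.1, 0, 0, 0, 0, 0, 0.1, 0, 0, 0])

```text
clock: 38.65
tcp_pos: [0.5256, 0.1981, 0.0613]
eef_rot: [180.0, 0.0, -176.0]
force: [-4.1, -0.6, 5.1]
finger_gap: 0.507
grasp_force: 41.7
```

drive_tool(deltas=[0, 0, 0, 0, 0, 0, 0, 0, 0, 0, 0, 0, 0, 0, 0, 0, 0, 0, 0, 0, 0, 0, 0, 0, 0, 0, 0, 0, 0, 0], fingers=0.66)

```text
clock: 39.07
tcp_pos: [0.5254, 0.198, 0.0603]
eef_rot: [180.0, -0.0, -176.1]
force: [-0.1, 0.9, -0.1]
finger_gap: 0.662
grasp_force: 0.0
```

drive_tool(deltas=[0, 0, -1, 0, 0, 0, 0, 0, -3, 0, 0, 0, 0, 0, -6, 0, 0, 0, 0, 0, -10, 0, 0, 0, 0, 0, -13, 0, 0, 0])

```text
clock: 39.48
tcp_pos: [0.5259, 0.1978, 0.1944]
eef_rot: [180.0, 0.1, -176.1]
force: [0.8, 1.1, 1.8]
finger_gap: 0.66
grasp_force: 0.0
```

Run:
```python
from h import *
for i in range(5):p=shot('wrist')
s=env.sense();print(s['tcp_pos'],s['eef_rot'],s['force'])
f=p['frame'];c=proj(p,[.525,.198,.045])[0].astype(int);save('w16.png',cv2.resize(f[c[1]-120:c[1]+120,c[0]-160:c[0]+160],(800,600),interpolation=cv2.INTER_CUBIC));print(c)
C,uv=cloud(p);r=np.hypot(C[:,0]-.525,C[:,1]-.1977)
for n,a,b,lo,hi in[('flange',.014,.021,.04,.052),('hub',.007,.011,.045,.06),('transf',.025,.029,.03,.045),('stud',0,.004,.055,.07)]:
    k=(r>a)&(r<b)&(C[:,2]>lo)&(C[:,2]<hi);print(n,k.sum(),C[k].mean(0),np.linalg.lstsq(np.c_[C[k,:2]-[.525,.1977],np.ones(k.sum())],C[k,2],rcond=None)[0])
```

```text
[0.52531265 0.19806808 0.19065595] [ 1.79963869e+02 -6.61538676e-03 -1.76059558e+02] [-0.85183271  1.09587246 -0.38118579]
[319 226]
flange 1416 [0.52428007 0.19763541 0.04703668] [-0.00274891 -0.00097464  0.04703464]
hub 489 [0.52426688 0.19770893 0.05257917] [ 0.06551743 -0.00156142  0.05262722]
transf 1044 [0.51940469 0.19744976 0.03678961] [ 0.02225064 -0.00117384  0.03691381]
stud 60 [0.52415228 0.19773212 0.05962258] [ 0.85169251 -0.04051305  0.06034588]
```

View pics/w16.png

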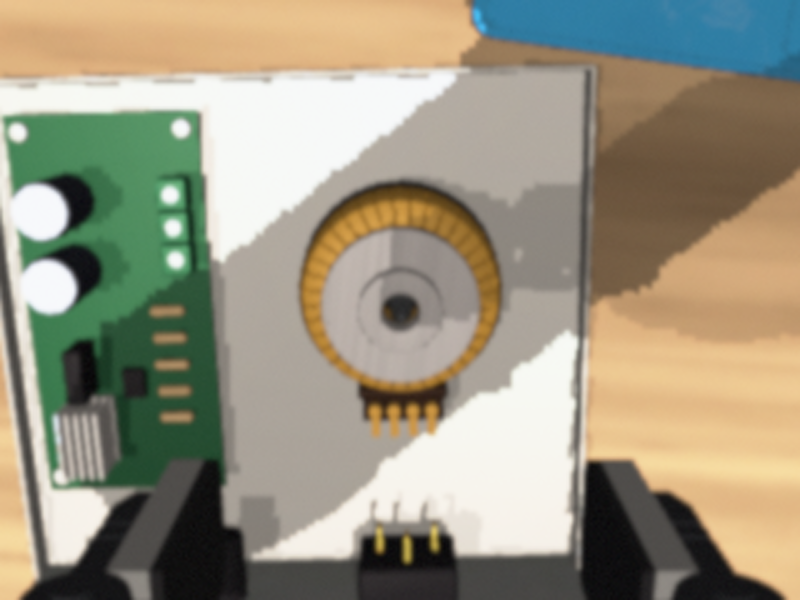

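The final picture shows the stack complete:
- The clamp disc is flat and hub up at crop (401,308), with the flange top at 47.0 mm (47 expected) and the stud in its hole.
- The tags at (405,412) point at the inlet (407,545).
- The gripper is clear.

```bash
python3 -c "
from bench import job
print(job.close_job())"
```

```text
the job is handed in; nothing more can be done
None
```

The job is handed in at about 40 s: large pad, transformer with its terminal strip facing the mains inlet, small pad and clamp disc hub up are all on the stud, flat and let go.

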